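# Clamp the damper tube and hold its shaft over the mouth

## Task

Get the damper ready for its shaft to go in: crank the drill vise (clockwise, seen from the crank's end) until its sliding jaw is tight on the flat lug of the gold tube standing in it. Then take the shaft assembly with the red seal head out of the wooden block, carry it clear of the springs and the bottle, and finish while still holding it, upright and still, its piston centred over the open mouth of the gold tube and about 15 mm above it, never touching the tube. The tube must stay upright and tight in the vise, and the springs, the bottle, the other two shafts, the spanner and the loose collar stay where they are.

Things in the scene. Friction and masses are not known exactly. Their poses are not given: they have to be found in the camera images.
- vise_crank (a joint): Crank of the blue drill vise (rad): grows clockwise seen from the crank's end, closes the sliding jaw 6 mm a turn, stays where left, needs about 3 N at the handle. Starts at 0 to 2.5, jaw clear of the lug; the jaw meets the lug at about 5.3 and pushes it onto the fixed jaw at about 6.3; there it stiffens sharply and is tight at 6.4 to 6.5, where the crank stops against a firm pull.
- screw_axis (a point): Fixed point on the vise's horizontal screw axis, 79 mm above the bench, 150 mm from the middle of the clamping gap, level with the handle's middle (which the screw carries 6 mm a turn along y). Its y axis runs along the screw from the crank to the jaws, z is up, x is level and square to the screw.
- crank_grip (a point): Middle of the crank's handle: a free-spinning black sleeve, 20 mm thick, 64 mm long, parallel to the screw. It circles the screw axis in an upright plane at 48 mm radius (lowest 31 mm above the bench); at crank value c it lies c - 1.2 rad from straight up, towards +x of screw_axis. The flat crank arm is 36 mm from this point on the vise's side; the far side is free.
- vise_jaw: The vise's blue sliding jaw with its bright aluminium liner, 104 mm wide and 40 mm high, whose face presses on the lug. The jaws' tops lie 94 mm above the bench. Origin: at bench height under the middle of the clamping gap while the crank reads 0; it moves along its +y as the vise closes.
- damper: Gold damper tube, 120 mm tall in all, standing loose between the open vise jaws, 54 mm above the bench: a black flat-sided lug (40 mm along the jaws, 28 mm between them, 44 mm high), a silver collar 62 mm wide, then the tube, 48 mm outside, 42 mm inside, open at the top. Origin: centre of the lug's underside; z up along the tube.
- tube_mouth (a point): Centre of the gold tube's open mouth, at its rim, 174 mm above the bench; z up along the tube.
- shaft_red: The wanted shaft assembly, 124 mm tall, 0.2 to 0.5 kg, upright in one of the block's three holes: an aluminium piston at the bottom (38 mm wide, 14 mm high), a red seal head (39 mm wide, 28 to 52 mm up), a 12 mm rod and a steel eye on top. Origin: centre of the piston's underside; z up along the rod.
- red_eye (a point): Centre of the eye of the red shaft assembly, where it is gripped: a disc 32 mm in diameter with two flat sides 22 mm apart, facing its own +y and -y; 108 mm above the piston's underside. z up along the rod. Below it there are 40 mm of bare 12 mm rod.
- shaft_blue: Bystander: the same shaft assembly with a blue seal head, in another hole. Origin: centre of the piston's underside.
- shaft_black: Bystander: the same shaft assembly with a black seal head, in another hole. Origin: centre of the piston's underside.
- rack: Wooden block, 250 x 84 x 45 mm, with three holes 42 mm wide and 25 mm deep, 80 mm apart along its x axis (middle one at its centre). Origin: centre of its underside. A piston stands on its hole's floor 20 mm above the bench.
- spring_yellow: Bystander: yellow coil spring standing on end, 62 mm in diameter, 160 mm tall. Origin: centre of its underside.
- spring_red: Bystander: red coil spring standing on end, 62 mm in diameter, 150 mm tall. Origin: centre of its underside.
- fluid: Bystander: white bottle with a black cap, 60 mm in diameter, 165 mm tall. Origin: centre of its underside.
- spanner: Bystander: steel spanner, 160 mm long, lying flat near the far edge of the bench. Origin: middle of its underside.
- collar: Bystander: loose blue collar, 64 mm in diameter, 11 mm high, lying flat near the far edge of the bench. Origin: middle of its underside.
There are look-alikes about, which are no part of the job. Leave any purple look-alike of the shaft_red alone.

How it is judged:
By the outcome, as a careful person would: the job done as asked, in the order asked, and still so for the second after the job is handed in, while the arm keeps its last pose, push and grip.
It also fails if it takes over 64 s, if anything falls off the work surface, if the arm or the gripper's body presses on something with over 40 N, if the wrist force passes 120 N, or if a joint passes its speed limit or range.

## Robot

A 6-joint arm with a two-finger parallel gripper is mounted at the origin on the work surface. World frame = base frame: x ahead of the robot, y to its left, z up, the work surface at z = 0. Lengths are in mm, angles in rad, forces in N, time in s.
With the tool pointing down it reaches from about 350 to 875 mm from the base axis. Payload 4.2 kg.
Tool frame: the origin (TCP) lies midway between the tips of the shut fingers; the grasp point (between the pads) lies 19 mm behind it (arm.grip_point_offset is the z of the grasp point in the tool frame, in mm); z points along the fingers, x is the direction in which the jaws open and shut, and the axes are right-handed (so a half turn about z gives the same grasp; the last joint's range is limited). The gripper opens to 85 mm and grips with 20 to 120 N. Pads are 22 mm wide; open, the fingers measure 114 mm over their backs; the gripper's body (76 mm by 85 mm) begins 54 mm behind the grasp point. The pads swing forward as they close: fully open they stand 13 mm farther back than shut.
Start: joints at [1.501, 0.385, 0.008, 0, -1.194, -0.259], TCP at [201.785, 591.508, 231.312] pointing down, gripper open.
Joint ranges: [-3.14, 3.14], [-1.21, 2.06], [-1.07, 1.41], [-3.16, 2.05], [-2.99, -0.16], [-3.1, 3.1]. Speed limits (rad/s): [2.79, 2.79, 3.14, 3.14, 3.14, 3.14].

## Interface

Orientations are given as a unit quaternion [x, y, z, w].
In Python, from bench import arm gives the robot as it stands.
- The arm moves only by the shell command python3 -m jog 'ROWS'. ROWS is JSON, a list of rows, each an object of numbers: "hand": the finger opening in mm, from 0 to 85.4; "dx", "dy", "dz": the shift along the tool's x, y, z in mm; "rx", "ry", "rz": the turn, a rotation vector about the tool's x, y, z in rad. A call has 1 to 5 rows; each row shifts and turns the commanded pose from where the row before left it, along the tool's axes as they then stand; what a row does not reach is not made up. A row lasts 1/12 s, in which the tool goes at most 41.7 mm and 7.16 degrees, less where a joint would pass 70% of its speed; a pose out of reach is approached as far as the arm can. A call with a gripper value outside its range is refused whole. The fingers move at their own pace and stop on an object; the grip force is fixed at half the most. Time passes only in rows, so rows that do not move let the fingers close. It gives the time, the measured TCP pose, the force and the opening at its end, in the units of the state.
- arm.read_state(): the state, without advancing time (a new reading comes with each control period).
- arm.get_image(name): name is "scene" or "top"; returns a dict with "img" (384x512x3 uint8, red, green, blue), "depth" (384x512 float32, mm along the optical axis (not along the pixel's ray), 0 where there is no reading), "intrinsics" (3x3 intrinsics, pixels), "R" (3x3) and "t" (3): a world point X has camera coordinates R X + t. Camera axes: x right, y down, z forward; pixel columns grow to the right and rows downward; lengths in mm; the calibration is good to about 2 mm. A picture is of the moment at which its call begins.
- arm.job_done(): hands the job in, once; it reports no verdict.
The state is a dict: "clock": time; "joints": joint angles; "joint_vel": joint speeds; "joint_efforts": joint torques, N m; "position": TCP position; "ee_rot": TCP orientation; "contact_force": force on the tool from outside, world axes, zero at the start; "wrist_torque": the same for the moment, N m; "gripper_width": finger opening in mm.
Only numpy, scipy, OpenCV 4.12 (cv2) and the standard library are available. Lean on these libraries where they do the work, as an engineer would, in place of code of your own. Each camera call takes 0.05 s, during which the arm holds its last target.

## Working session

There is one attempt and no reset: what is moved stays moved. The work goes in short steps, Python scripts to look and compute and a shell command to move; the robot and the scene stay as the last step left them, time stands still between calls to the robot, and variables do not carry over. Pictures are saved under pics/ and viewed, and the job is handed in when it is done.

```bash
ls; mkdir -p pics; python3 - <<'E'
from bench import arm
import cv2,numpy as np
for n in("scene","top"):
    d=arm.get_image(n); cv2.imwrite(f"pics/{n}0.png",d["img"][:,:,::-1]); np.savez(f"/tmp/{n}0.npz",**d)
    print(n,d["intrinsics"].round(1).tolist(),d["R"].round(3).tolist(),d["t"].round(1).tolist())
print(arm.read_state())
E
```

```text
pics
scene [[430.6, 0.0, 247.2], [0.0, 430.6, 190.3], [0.0, 0.0, 1.0]] [[0.716, 0.698, 0.007], [0.421, -0.425, -0.801], [-0.556, 0.577, -0.598]] [-468.7, -100.9, 1452.0]
top [[381.4, 0.0, 255.6], [0.0, 381.4, 188.2], [0.0, 0.0, 1.0]] [[0.153, -0.988, 0.003], [-0.963, -0.15, -0.224], [0.222, 0.032, -0.975]] [-19.0, 613.8, 747.3]
{'clock': 0.1, 'joints': array([ 1.50060464e+00,  3.85433947e-01,  6.78301863e-03, -4.12616846e-04,
       -1.19400427e+00, -2.58608387e-01]), 'joint_vel': array([-0.00198737, -0.0007531 ,  0.00318128,  0.00273267,  0.00017388,
        0.00093283]), 'joint_efforts': array([ 1.01828916e-04, -3.93317556e+01,  1.88929385e+01,  4.19794053e+00,
       -2.58849803e-03,  4.26570566e-06]), 'position': array([201.63418674, 591.03819572, 230.36992673]), 'ee_rot': array([-5.81785079e-01,  8.13342007e-01, -5.93875906e-04, -7.40224259e-04]), 'contact_force': array([-0.31889016,  0.10314815,  0.62209038]), 'wrist_torque': array([-0.01218935, -0.03045143, -0.02523444]), 'gripper_width': 85.09145535925627}
```

View pics/scene0.png

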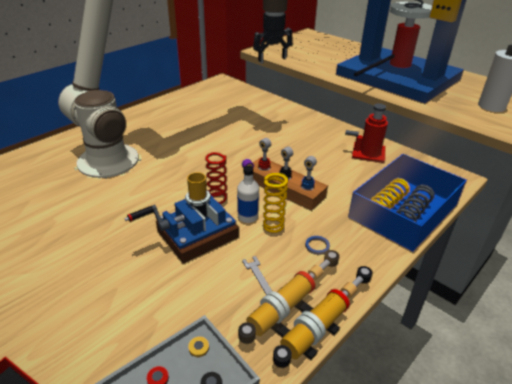

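View pics/top0.png

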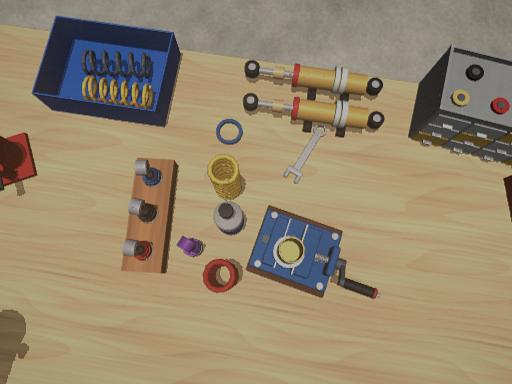

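```bash
python3 - <<'E'
import cv2,numpy as np
t=np.load("/tmp/top0.npz")["img"][:,:,::-1];s=np.load("/tmp/scene0.npz")["img"][:,:,::-1]
a=cv2.resize(t[150:310,110:390],None,fx=2.85,fy=2.85,interpolation=cv2.INTER_CUBIC)
cv2.imwrite("pics/c1.png",a)
a=cv2.resize(s[130:270,120:340],None,fx=3.6,fy=3.6,interpolation=cv2.INTER_CUBIC)
cv2.imwrite("pics/c2.png",a)
E
```

```text
(no output)
```

View pics/c1.png

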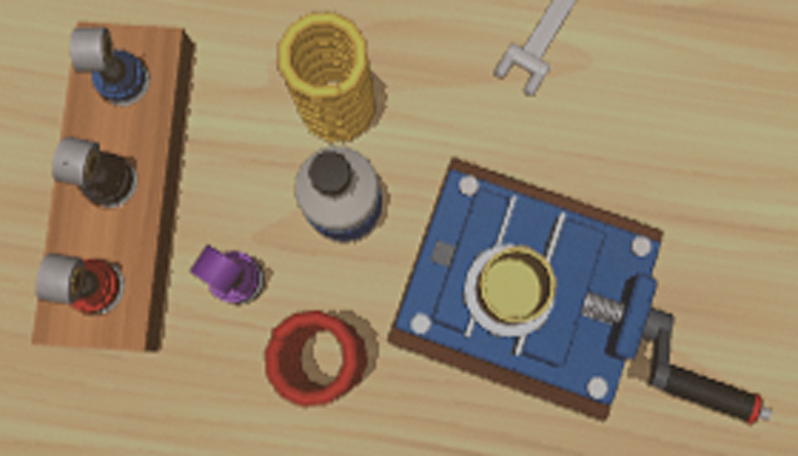

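View pics/c2.png

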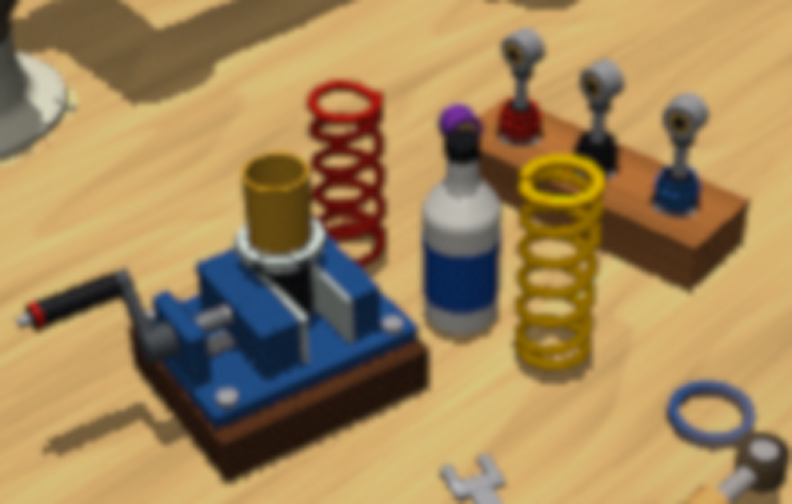

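```bash
cat > h.py <<'E'
import numpy as np,cv2
def load(n,i=0): 
    d=dict(np.load(f"/tmp/{n}{i}.npz")); return d
def plane(d,uv,z):
    K,R,t=d["intrinsics"],d["R"],d["t"]; c=-R.T@t
    uv=np.atleast_2d(np.array(uv,float)); r=(np.linalg.inv(K)@np.c_[uv,np.ones(len(uv))].T).T@R
    return c+r*((z-c[2])/r[:,2])[:,None]
def dep(d,uv):
    K,R,t=d["intrinsics"],d["R"],d["t"]
    uv=np.atleast_2d(np.array(uv,int)); z=d["depth"][uv[:,1],uv[:,0]]
    p=(np.linalg.inv(K)@np.c_[uv,np.ones(len(uv))].T).T*z[:,None]
    return (p-t)@R
def cloud(d):
    v,u=np.mgrid[:384,:512]; return dep(d,np.c_[u.ravel(),v.ravel()]).reshape(384,512,3)
def proj(d,X):
    q=np.atleast_2d(X)@d["R"].T+d["t"]; q=q@d["intrinsics"].T; return q[:,:2]/q[:,2:]
def tri(d1,uv1,d2,uv2):
    A=[];b=[]
    for d,uv in((d1,uv1),(d2,uv2)):
        c=-d["R"].T@d["t"]; r=d["R"].T@np.linalg.inv(d["intrinsics"])@np.array([*uv,1.]); r/=np.linalg.norm(r)
        P=np.eye(3)-np.outer(r,r); A.append(P); b.append(P@c)
    x=np.linalg.lstsq(np.vstack(A),np.hstack(b),rcond=None)[0]; return x,[np.linalg.norm(A[i]@x-b[i]) for i in(0,1)]
E
python3 - <<'E'
from h import *
np.set_printoptions(precision=1,suppress=True)
t=load("top");s=load("scene");C=cloud(t);CS=cloud(s)
print("bench",[dep(t,p)[0] for p in((200,330),(350,200))], dep(s,(150,300)))
for zr,name in(((168,180),"rim"),((90,97),"jawtops"),):
    for c,nm in((C,"top"),(CS,"scene")):
        m=(c[...,2]>zr[0])&(c[...,2]<zr[1]); 
        if nm=="top": m[:, :250]=0;m[:,350:]=0;m[:200]=0;m[310:]=0
        else: m[:,:155]=0;m[:,240:]=0;m[:150]=0;m[270:]=0
        p=c[m]; print(name,nm,len(p),p.mean(0), p.min(0),p.max(0)); 
        if len(p)>30 and name=="rim": 
            (x,y),r=cv2.minEnclosingCircle(p[:,:2].astype(np.float32)); print(x,y,r)
        if len(p)>30: print(cv2.minAreaRect(p[:,:2].astype(np.float32)))
# handle: dark pixels
for d,c,box,nm in((t,C,(335,265,385,300),"top"),(s,CS,(120,195,165,230),"scene")):
    x0,y0,x1,y1=box
    for v in range(y0,y1,4):
        print(v,' '.join("%4.0f"%c[v,u,2] for u in range(x0,x1,4)))
E
```

```text
bench [array([298.9, 147.6,   2.3]), array([ 631.5, -142.6,   -1.1])] [[ 583.9 -246.5   -1.7]]
rim top 143 [483.9  -8.3 173.5] [459.9 -31.9 169.3] [507.4  15.4 177.2]
483.8205261230469 -8.384984970092773 23.92051887512207
((483.3679504394531, -8.155380249023438), (46.41306686401367, 46.766021728515625), 9.66379451751709)
rim scene 109 [485.2 -10.3 172.2] [459.  -32.7 168. ] [508.6  14.6 176.4]
484.1517028808594 -8.191882133483887 25.313920974731445
((484.8965759277344, -9.26251220703125), (47.12510299682617, 47.62794876098633), 16.709815979003906)
jawtops top 1406 [495.6 -28.5  93.9] [ 439.5 -125.1   90. ] [553.7  40.   97. ]
((490.4302978515625, -46.026344299316406), (159.7456512451172, 103.00691223144531), 78.92073822021484)
jawtops scene 662 [498.3 -32.   93.8] [ 393.4 -127.6   90. ] [555.1 115.6  97. ]
((488.51202392578125, 6.9288330078125), (135.53260803222656, 256.2413330078125), 13.974983215332031)
265   99   90   89    1   -3    3   -1    1   -1   -1    1    0    4
269    2   86   99    1   -1    1    2   -0   -1    1    2   -3    1
273    1   94  109   -0    0   -3    0   -1
[... 315 characters left out ...]
   -2    0   -1    0  117  119  121  123  121    0    3
297    1   -1    2    2    2   -0    2    3    3  119  122  116   -2
195   -1    1   -3    1    2   -1   -3    1   -1    1    2    2
199    0    0    2    0   -0   -2    1    4    0   -0    3    2
203    1   -4    3   -1    3    2    1    2    2   -0   -1   -1
207    0    3    1   -1    2    1   -1  122  123  119    1    1
211   -1    3    0    1  121  124  121  119  114  114    0   99
215    2    0  123  123  118  117  114    1    1  105   -1   96
219   -1   -2  114  114  111    0   -0    2   -2   -1   97   81
223    2    1   -1    1   -2    1   -0    1    2   34   90   89
227    1   -0    1   -0    1    1    2    2    2   -1   77   81
```

```bash
python3 - <<'E'
from h import *
np.set_printoptions(precision=1,suppress=True)
t=load("top");s=load("scene");C=cloud(t);CS=cloud(s)
tube=np.array([484,-8.4])
# jaws
m=(abs(C[...,2]-94)<3.5)&(np.linalg.norm(C[...,:2]-tube,axis=2)<75)&(np.linalg.norm(C[...,:2]-tube,axis=2)>34)
p=C[m][:,:2]; r=cv2.minAreaRect(p.astype(np.float32)); print(r)
# base/wood top
zz=C[...,2]; m=(zz>20)&(np.linalg.norm(C[...,:2]-[486,-30],axis=2)<130)&(C[...,1]<85)
h,e=np.histogram(zz[m],bins=np.arange(20,130,4)); print(list(zip(e[:-1],h)))
for lo,hi in((30,60),(40,56)):
    mm=m&(zz>lo)&(zz<hi); 
    p=C[mm][:,:2]; print(len(p),cv2.minAreaRect(p.astype(np.float32)))
# handle
hs=[]
for c,b in((C,(330,380,275,300)),(CS,(122,160,203,224))):
    m=np.zeros(c.shape[:2],bool); m[b[2]:b[3],b[0]:b[1]]=1; m&=(c[...,2]>100)&(c[...,2]<130); p=c[m]
    p=p[p[:,1]<-118]
    hs.append(p); mu=p.mean(0); w=np.linalg.svd(p-mu)[2][0]; print("handle",len(p),mu,w*np.sign(w[1]), p[p[:,1].argmin()],p[p[:,1].argmax()], p[:,2].max())
E
```

```text
((496.42413330078125, -15.416866302490234), (97.36405181884766, 103.00691223144531), 78.92073822021484)
[(np.int64(20), np.int64(1)), (np.int64(24), np.int64(1)), (np.int64(28), np.int64(2)), (np.int64(32), np.int64(10)), (np.int64(36), np.int64(498)), (np.int64(40), np.int64(355)), (np.int64(44), np.int64(3)), (np.int64(48), np.int64(235)), (np.int64(52), np.int64(1726)), (np.int64(56), np.int64(295)), (np.int64(60), np.int64(36)), (np.int64(64), np.int64(16)), (np.int64(68), np.int64(15)), (np.int64(72), np.int64(12)), (np.int64(76), np.int64(18)), (np.int64(80), np.int64(57)), (np.int64(84), np.int64(101)), (np.int64(88), np.int64(191)), (np.int64(92), np.int64(1165)), (np.int64(96), np.int64(261)), (np.int64(100), np.int64(18)), (np.int64(104), np.int64(12)), (np.int64(108), np.int64(17)), (np.int64(112), np.int64(83)), (np.int64(116), np.int64(552)), (np.int64(120), np.int64(152)), (np.int64(124), np.int64(16))]
3123 ((494.766357421875, -26.34343719482422), (171.55172729492188, 150.16009521484375), 79.27943420410156)
2319 ((494.2772521972656, -25.7987060546875), (169.56626892089844, 148.83885192871094), 79.5680160522461)
handle 396 [ 436.3 -151.   120.1] [ 0.2  1.  -0. ] [ 431.4 -189.6  114.1] [ 442.8 -118.1  120.7] 125.43983556766922
handle 267 [ 443.  -151.6  116.7] [ 0.3  1.  -0.1] [ 430.1 -191.6  112.8] [ 460.6 -118.   105.8] 126.37965862918308
```

```bash
python3 - <<'E'
from h import *
np.set_printoptions(precision=1,suppress=True)
t=load("top");C=cloud(t)
zz=C[...,2]
# rack
m=(abs(zz-45)<4); m[:,180:]=0;m[:150]=0;m[280:]=0;m[:,:115]=0
print("rack",cv2.minAreaRect(C[m][:,:2].astype(np.float32)))
# tall things
for nm,(u0,u1,v0,v1),zl in(("red eye",(118,152,236,262),(100,150)),("black eye",(122,155,196,222),(100,150)),("blue eye",(128,160,155,185),(100,150)),("purple",(172,205,230,260),(80,150)),("ysp",(200,245,150,200),(150,168)),("rsp",(200,240,255,295),(140,158)),("bottle",(210,245,200,240),(158,172)),("bottle body",(210,245,200,240),(90,120))):
    m=np.zeros(zz.shape,bool); m[v0:v1,u0:u1]=1; m&=(zz>zl[0])&(zz<zl[1]); p=C[m]
    print(nm,len(p),p.min(0),p.max(0),p.mean(0),cv2.minEnclosingCircle(p[:,:2].astype(np.float32)),cv2.minAreaRect(p[:,:2].astype(np.float32)))
E
```

```text
rack ((524.0806884765625, 299.0930480957031), (250.3594207763672, 85.0899887084961), 5.147275447845459)
red eye 259 [428.4 279.7 106.4] [460.  303.  147.1] [443.9 289.  137.1] ((444.01495361328125, 291.80340576171875), 18.2111873626709) ((444.1210632324219, 291.26300048828125), (31.582910537719727, 23.18597412109375), 0.862747073173523)
black eye 247 [507.8 287.  104.6] [539.7 310.5 145.7] [522.5 296.3 136.9] ((523.3885498046875, 299.0511779785156), 18.3989200592041) ((523.5922241210938, 298.53594970703125), (22.878726959228516, 31.413244247436523), 86.76222229003906)
blue eye 224 [586.5 292.4 102.6] [619.6 318.6 146.9] [601.  303.2 137.3] ((603.0267333984375, 305.25506591796875), 17.925167083740234) ((602.4222412109375, 305.358154296875), (30.175477981567383, 22.8298282623291), 13.320281982421875)
purple 192 [451.7 174.5 106.4] [481.8 210.  127.2] [466.6 190.9 120.1] ((466.68212890625, 192.228759765625), 18.156108856201172) ((467.1384582519531, 192.46987915039062), (30.4791316986084, 22.96919059753418), 66.60284423828125)
ysp 392 [587.  110.9 150. ] [646.4 172.3 163.5] [616.  140.9 
[... 167 characters left out ...]
43)
rsp 485 [388.6  84.5 140.6] [449.1 144.9 154.2] [418.4 114.7 148.2] ((419.0144958496094, 115.1443099975586), 30.634418487548828) ((419.1347351074219, 114.62939453125), (59.213287353515625, 59.44073486328125), 9.09164810180664)
bottle 177 [524.3 108.9 158.4] [551.7 135.6 168.2] [537.4 121.8 164.9] ((537.89111328125, 122.25360107421875), 13.890284538269043) ((538.0140991210938, 122.40972900390625), (27.02721405029297, 26.205476760864258), 8.077470779418945)
bottle body 390 [508.1  92.3  90.4] [565.4 151.1 119.9] [531.7 118.1 109.4] ((537.6264038085938, 121.96807098388672), 29.7153263092041) ((536.5106201171875, 121.92941284179688), (56.23312759399414, 58.88811111450195), 7.238286018371582)
```

Candidates: red-headed shaft in the block (top 142,250; scene 264,163). Look-alikes are the all-purple one loose on the bench (top 190,245), the black-head shaft (top 147,212), the blue-head shaft (top 151,177) and the red spring (top 220,275). The crops show the red head is the block's hole nearest the robot, eye at about (444,292). The crank is at about 0.4, with its handle centre near (436,-152,113).

```bash
cat > plan.py <<'E'
import numpy as np
from scipy.spatial.transform import Rotation as Ro
ys=np.array([np.cos(np.radians(79.2)),np.sin(np.radians(79.2)),0]); xs=np.array([ys[1],-ys[0],0]); up=np.array([0,0,1.])
A=np.array([494.5,-26,79])-135*ys
def ori(yaw,t):  # yaw deg of tool x, t deg lean: tips toward tool y
    y=np.radians(yaw); x=np.array([np.cos(y),np.sin(y),0]); z=-up; b=Ro.from_matrix(np.c_[x,np.cross(z,x),z])
    return b*Ro.from_rotvec([-np.radians(t),0,0])
def handle(c,off=-12,grip=19.0):
    p=A+ (off+6*(c-.4)/6.283)*ys+48*(np.sin(c-1.2)*xs+np.cos(c-1.2)*up)
    o=ori(169.2,15); return p+grip*o.as_matrix()[:,2],o
def rows(p0,o0,p1,o1,n):
    rv=(o0.inv()*o1).as_rotvec()/n
    for i in range(n):
        a=o0*Ro.from_rotvec(rv*i); d=a.inv().apply((p1-p0)/n)
        print("d",d.round(1),"r",rv.round(3))
def cur():
    from bench import arm
    s=arm.read_state(); return s["position"],Ro.from_quat(s["ee_rot"]),s
E
python3 - <<'E'
from plan import *
p,o,s=cur(); print(p)
pv=np.array([460,250,250.]); o1=ori(-108.8+41,0)
print("A");rows(p,o,pv,o1,12)
hp,ho=handle(.415); hz=hp-80*ho.as_matrix()[:,2]; print(hp,hz)
print("B");rows(pv,o1,hz,ho,13)
E
```

```text
[201.63418674 591.03819572 230.36992673]
A
d [ 19.9 -29.6  -1.6] r [ 0.   -0.   -0.06]
d [ 21.7 -28.3  -1.6] r [ 0.   -0.   -0.06]
d [ 23.3 -27.   -1.6] r [ 0.   -0.   -0.06]
d [ 24.9 -25.5  -1.6] r [ 0.   -0.   -0.06]
d [ 26.4 -24.   -1.6] r [ 0.   -0.   -0.06]
d [ 27.8 -22.4  -1.6] r [ 0.   -0.   -0.06]
d [ 29.  -20.7  -1.6] r [ 0.   -0.   -0.06]
d [ 30.2 -18.9  -1.6] r [ 0.   -0.   -0.06]
d [ 31.3 -17.1  -1.6] r [ 0.   -0.   -0.06]
d [ 32.3 -15.2  -1.6] r [ 0.   -0.   -0.06]
d [ 33.1 -13.2  -1.6] r [ 0.   -0.   -0.06]
d [ 33.8 -11.2  -1.6] r [ 0.   -0.   -0.06]
[ 434.55243261 -159.19429698   94.60204622] [ 430.67260438 -179.53306884  171.87611232]
B
d [29.7 14.6  6. ] r [-0.012 -0.022  0.164]
d [31.8  9.4  5.5] r [-0.012 -0.022  0.164]
d [33.1  4.   4.9] r [-0.012 -0.022  0.164]
d [33.4 -1.5  4.2] r [-0.012 -0.022  0.164]
d [32.8 -6.9  3.4] r [-0.012 -0.022  0.164]
d [ 31.2 -12.2   2.6] r [-0.012 -0.022  0.164]
d [ 28.9 -17.2   1.8] r [-0.012 -0.022  0.164]
d [ 25.7 -21.7   0.9] r [-0.012 -0.022  0.164]
d [ 21.8 -25.6   0.2] r [-0.012 -0.022  0.164]
d [ 17.3 -28.8  -0.6] r [-0.012 -0.022  0.164]
d [ 12.4 -31.3  -1.3] r [-0.012 -0.022  0.164]
d [  7.1 -32.9  -1.9] r [-0.012 -0.022  0.164]
d [  1.6 -33.5  -2.3] r [-0.012 -0.022  0.164]
```

```bash
python3 - <<'E'
from plan import *
p,o,s=cur()
pv=np.array([450,250,240.]); o1=ori(-149.8,0)
print("A");rows(p,o,pv,o,12); rows(p,o,p,o1,1)
hp,ho=handle(.415); hz=hp-80*ho.as_matrix()[:,2]; hz[2]=235
print("B");rows(pv,o1,hz,o1,12); rows(p,o1,p,ori(169.2,0),1)
E
```

```text
A
d [ 20.2 -28.8  -0.8] r [0. 0. 0.]
d [ 20.2 -28.8  -0.8] r [0. 0. 0.]
d [ 20.2 -28.8  -0.8] r [0. 0. 0.]
d [ 20.2 -28.8  -0.8] r [0. 0. 0.]
d [ 20.2 -28.8  -0.8] r [0. 0. 0.]
d [ 20.2 -28.8  -0.8] r [0. 0. 0.]
d [ 20.2 -28.8  -0.8] r [0. 0. 0.]
d [ 20.2 -28.8  -0.8] r [0. 0. 0.]
d [ 20.2 -28.8  -0.8] r [0. 0. 0.]
d [ 20.2 -28.8  -0.8] r [0. 0. 0.]
d [ 20.2 -28.8  -0.8] r [0. 0. 0.]
d [ 20.2 -28.8  -0.8] r [0. 0. 0.]
d [0. 0. 0.] r [-0.001 -0.002  0.715]
B
d [ 19.4 -30.1   0.4] r [0. 0. 0.]
d [ 19.4 -30.1   0.4] r [0. 0. 0.]
d [ 19.4 -30.1   0.4] r [0. 0. 0.]
d [ 19.4 -30.1   0.4] r [0. 0. 0.]
d [ 19.4 -30.1   0.4] r [0. 0. 0.]
d [ 19.4 -30.1   0.4] r [0. 0. 0.]
d [ 19.4 -30.1   0.4] r [0. 0. 0.]
d [ 19.4 -30.1   0.4] r [0. 0. 0.]
d [ 19.4 -30.1   0.4] r [0. 0. 0.]
d [ 19.4 -30.1   0.4] r [0. 0. 0.]
d [ 19.4 -30.1   0.4] r [0. 0. 0.]
d [ 19.4 -30.1   0.4] r [0. 0. 0.]
d [0. 0. 0.] r [ 0.    -0.     0.716]
```

```bash
python3 -m jog '[{"dx":20,"dy":-29,"dz":-1},{"dx":20,"dy":-29,"dz":-1},{"dx":20,"dy":-29,"dz":-1},{"dx":20,"dy":-29,"dz":-1},{"dx":20,"dy":-29,"dz":-1}]'
python3 -m jog '[{"dx":20,"dy":-29,"dz":-1},{"dx":20,"dy":-29,"dz":-1},{"dx":20,"dy":-29,"dz":-1},{"dx":20,"dy":-29,"dz":-1},{"dx":20,"dy":-29,"dz":-1}]'
python3 -m jog '[{"dx":20,"dy":-29,"dz":-1},{"dx":20,"dy":-29,"dz":-1},{"rz":0.12},{"rz":0.12},{"rz":0.12}]'
python3 -m jog '[{"rz":0.12},{"rz":0.12},{"rz":0.12},{"rz":0}]'
```

```text
$[0]: bad value
$[0]: bad value
$[0]: bad value
$[0]: bad value
```

```bash
python3 -m jog '[{"hand":85,"dx":20,"dy":-29,"dz":-1,"rx":0,"ry":0,"rz":0}]'; python3 -m jog '[{"hand":85,"dx":20,"dy":-29,"dz":-1}]'
```

```text
clock: 0.18
position: [220.8, 566.0, 230.5]
ee_rot: [-0.584, 0.812, -0.0, -0.0]
contact_force: [0.7, 0.2, 0.1]
gripper_width: 85.1$[0]: bad value
```

```bash
python3 -m jog '[{"hand":85,"dx":20,"dy":-29,"dz":-1,"rx":0,"ry":0,"rz":0.06},{"hand":85,"dx":22,"dy":-28,"dz":-1,"rx":0,"ry":0,"rz":0.06},{"hand":85,"dx":18,"dy":-30,"dz":-1,"rx":0,"ry":0,"rz":0.06},{"hand":85,"dx":16,"dy":-31,"dz":-1,"rx":0,"ry":0,"rz":0.06},{"hand":85,"dx":14,"dy":-32,"dz":-1,"rx":0,"ry":0,"rz":0.06}]'
python3 -m jog '[{"hand":85,"dx":12,"dy":-33,"dz":-1,"rx":0,"ry":0,"rz":0.06},{"hand":85,"dx":10,"dy":-34,"dz":-1,"rx":0,"ry":0,"rz":0.06},{"hand":85,"dx":8,"dy":-34,"dz":-1,"rx":0,"ry":0,"rz":0.06},{"hand":85,"dx":6,"dy":-34,"dz":-1,"rx":0,"ry":0,"rz":0.06},{"hand":85,"dx":4,"dy":-35,"dz":-1,"rx":0,"ry":0,"rz":0.06}]'
python3 - <<'E'
from plan import *
p,o,s=cur()
print(p,np.degrees(np.arctan2(*o.as_matrix()[[1,0],0])))
hp,ho=handle(.415); hz=hp-80*ho.as_matrix()[:,2]; hz[2]=235
print("B");rows(p,o,hz,ori(169.2,0),15)
E
```

```text
clock: 0.6
position: [319.6, 414.8, 237.0]
ee_rot: [-0.453, 0.892, -0.0, -0.0]
contact_force: [0.4, -0.6, 0.1]
gripper_width: 84.8
clock: 1.02
position: [417.3, 269.4, 242.1]
ee_rot: [-0.314, 0.949, -0.0, -0.0]
contact_force: [0.6, 0.4, 0.1]
gripper_width: 85.4
[417.27019671 269.41467584 242.14763021] -143.37212167846263
B
d [ 17.1 -24.6   0.5] r [-0.    -0.     0.055]
d [ 15.8 -25.5   0.5] r [-0.    -0.     0.055]
d [ 14.3 -26.3   0.5] r [-0.    -0.     0.055]
d [ 12.9 -27.    0.5] r [-0.    -0.     0.055]
d [ 11.3 -27.7   0.5] r [-0.    -0.     0.055]
d [  9.8 -28.3   0.5] r [-0.    -0.     0.055]
d [  8.2 -28.8   0.5] r [-0.    -0.     0.055]
d [  6.6 -29.2   0.5] r [-0.    -0.     0.055]
d [  5.  -29.5   0.5] r [-0.    -0.     0.055]
d [  3.4 -29.8   0.5] r [-0.    -0.     0.055]
d [  1.7 -29.9   0.5] r [-0.    -0.     0.055]
d [  0.1 -29.9   0.5] r [-0.    -0.     0.055]
d [ -1.6 -29.9   0.5] r [-0.    -0.     0.055]
d [ -3.2 -29.8   0.5] r [-0.    -0.     0.055]
d [ -4.9 -29.5   0.5] r [-0.    -0.     0.055]
```

```bash
python3 -m jog '[{"hand":85,"dx":17,"dy":-25,"dz":0,"rx":0,"ry":0,"rz":0.055},{"hand":85,"dx":16,"dy":-25,"dz":0,"rx":0,"ry":0,"rz":0.055},{"hand":85,"dx":14,"dy":-26,"dz":0,"rx":0,"ry":0,"rz":0.055},{"hand":85,"dx":13,"dy":-27,"dz":0,"rx":0,"ry":0,"rz":0.055},{"hand":85,"dx":11,"dy":-28,"dz":0,"rx":0,"ry":0,"rz":0.055}]'
python3 -m jog '[{"hand":85,"dx":10,"dy":-28,"dz":0,"rx":0,"ry":0,"rz":0.055},{"hand":85,"dx":8,"dy":-29,"dz":0,"rx":0,"ry":0,"rz":0.055},{"hand":85,"dx":7,"dy":-29,"dz":0,"rx":0,"ry":0,"rz":0.055},{"hand":85,"dx":5,"dy":-30,"dz":0,"rx":0,"ry":0,"rz":0.055},{"hand":85,"dx":3,"dy":-30,"dz":0,"rx":0,"ry":0,"rz":0.055}]'
python3 -m jog '[{"hand":60,"dx":2,"dy":-30,"dz":0,"rx":0,"ry":0,"rz":0.055},{"hand":60,"dx":0,"dy":-30,"dz":0,"rx":0,"ry":0,"rz":0.055},{"hand":60,"dx":-2,"dy":-30,"dz":0,"rx":0,"ry":0,"rz":0.055},{"hand":60,"dx":-3,"dy":-30,"dz":0,"rx":0,"ry":0,"rz":0.055},{"hand":60,"dx":0,"dy":0,"dz":0,"rx":0,"ry":0,"rz":0}]'
python3 - <<'E'
from plan import *
p,o,s=cur()
print(p,np.degrees(np.arctan2(*o.as_matrix()[[1,0],0])))
hp,ho=handle(.415); hz=hp-80*ho.as_matrix()[:,2]
rows(p,o,hz,ho,3);rows(hz,ho,hp,ho,1)
E
```

```text
clock: 1.43
position: [421.6, 120.1, 242.0]
ee_rot: [-0.181, 0.983, -0.0, -0.0]
contact_force: [-0.3, -0.1, -0.2]
gripper_width: 84.6
clock: 1.85
position: [426.7, -29.9, 242.2]
ee_rot: [-0.045, 0.999, 0.0, -0.0]
contact_force: [1.2, 0.0, 0.6]
gripper_width: 85.0
clock: 2.27
position: [431.0, -152.0, 241.8]
ee_rot: [0.067, 0.998, -0.0, -0.001]
contact_force: [-0.4, -0.4, 0.4]
gripper_width: 60.2
[ 430.99461614 -152.04682234  241.77121876] 172.2733741228759
d [-1.2 -9.1 23.3] r [-0.088 -0.003  0.018]
d [ -1.3 -11.1  22.4] r [-0.088 -0.003  0.018]
d [ -1.4 -13.   21.4] r [-0.088 -0.003  0.018]
d [ 0. -0. 80.] r [0. 0. 0.]
```

Next I lower to 80 mm behind the grasp with the 15° tilt, then check with a picture.

```bash
python3 -m jog '[{"hand":60,"dx":-1,"dy":-9,"dz":23,"rx":-0.088,"ry":-0.003,"rz":0.018},{"hand":60,"dx":-1,"dy":-11,"dz":22,"rx":-0.088,"ry":-0.003,"rz":0.018},{"hand":60,"dx":-2,"dy":-13,"dz":22,"rx":-0.088,"ry":-0.003,"rz":0.018},{"hand":60,"dx":0,"dy":0,"dz":0,"rx":0,"ry":0,"rz":0}]'
python3 - <<'E'
from plan import *
import cv2
from bench import arm
for n in("scene","top"):
    d=arm.get_image(n); np.savez(f"/tmp/{n}1.npz",**d)
    b=(120,150,340,300) if n=="scene" else (240,190,440,340)
    cv2.imwrite(f"pics/{n}1.png",cv2.resize(d["img"][b[1]:b[3],b[0]:b[2],::-1],None,fx=3.5,fy=3.5))
p,o,s=cur()
hp,ho=handle(.415); hz=hp-80*ho.as_matrix()[:,2]
print(p,hz);rows(p,o,hp,ho,3)
E
```

```text
clock: 2.6
position: [429.2, -177.6, 167.6]
ee_rot: [0.095, 0.986, 0.134, 0.009]
contact_force: [0.2, 0.3, -0.7]
gripper_width: 60.1
[ 430.93849894 -176.86684848  171.36183305] [ 430.67260438 -179.53306884  171.87611232]
d [-0.1 -0.9 26.3] r [ 0.001 -0.001  0.001]
d [-0.1 -0.8 26.3] r [ 0.001 -0.001  0.001]
d [-0.1 -0.8 26.3] r [ 0.001 -0.001  0.001]
```

View pics/scene1.png

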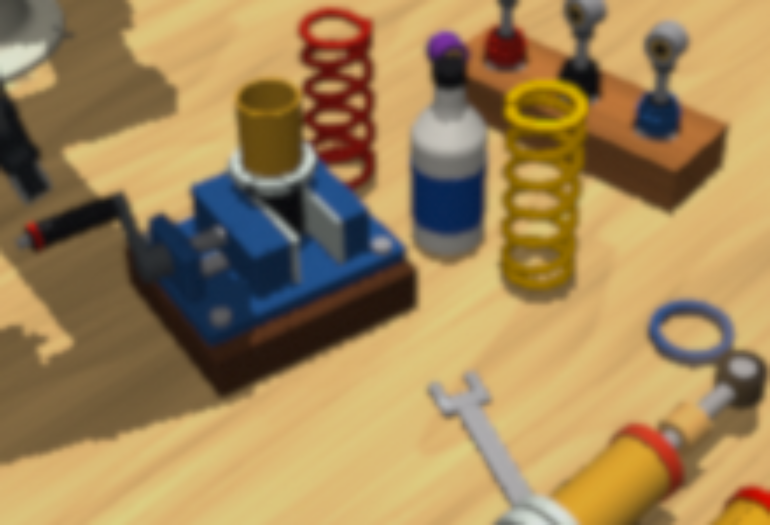

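View pics/top1.png

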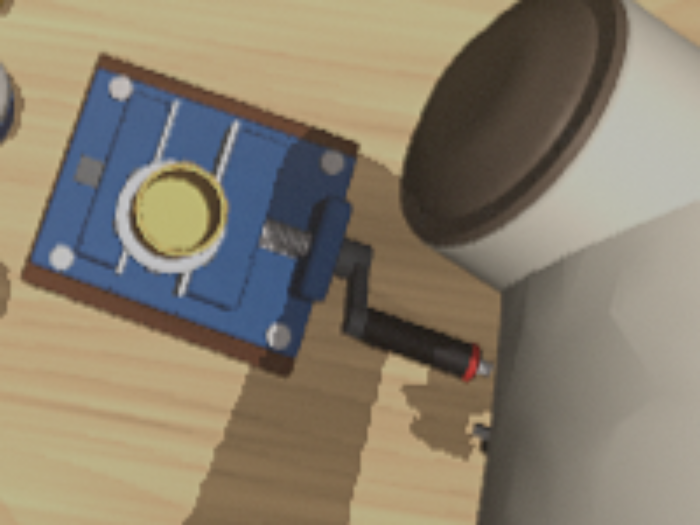

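```bash
python3 - <<'E'
from h import *; from plan import *
t=load("top",1);s=load("scene",1);p,o,_=cur();M=o.as_matrix()
for k in(-30,30):
    X=p+k*M[:,0]-10*M[:,2]; a=proj(t,X)[0];b=proj(s,X)[0]
    print(X,(a-[240,190])*3.5,(b-[120,150])*3.5)
hp,ho=handle(.415,off=0); X=hp-19*ho.as_matrix()[:,2]
for k in (-32,0,32):
  print("handle",(proj(t,X+k*ys)[0]-[240,190])*3.5,(proj(s,X+k*ys)[0]-[120,150])*3.5)
E
```

```text
[ 459.96049719 -184.9489871   180.9744629 ] [524.43262008 310.11558012] [ 34.83501567 181.74113261]
[ 400.98521317 -173.90776228  181.05948641] [492.91637343 428.76955982] [ -0.4195392  136.43221961]
handle [474.76421401 364.9883444 ] [ 27.21120948 239.32400202]
handle [418.22800124 344.59373333] [ 70.58662787 222.47056559]
handle [362.05258394 324.32927394] [112.76184736 206.08346417]
```

```bash
python3 -m jog '[{"hand":60,"dx":0,"dy":-1,"dz":26,"rx":0,"ry":0,"rz":0},{"hand":60,"dx":0,"dy":-1,"dz":26,"rx":0,"ry":0,"rz":0},{"hand":60,"dx":0,"dy":-1,"dz":27,"rx":0,"ry":0,"rz":0},{"hand":60,"dx":0,"dy":0,"dz":0,"rx":0,"ry":0,"rz":0}]'
python3 - <<'E'
from plan import *
p,o,s=cur()
hp,ho=handle(.415); print(p,hp);rows(p,o,hp,ho,1)
E
```

```text
clock: 3.03
position: [432.5, -155.7, 92.7]
ee_rot: [0.089, 0.987, 0.132, 0.009]
contact_force: [-0.6, 1.1, 0.2]
gripper_width: 59.9
[ 432.51673658 -155.73697184   92.65237696] [ 434.55243261 -159.19429698   94.60204622]
d [-2.6 -2.4 -2.7] r [ 0.003 -0.008  0.007]
```

```bash
python3 -m jog '[{"hand":20,"dx":-2.5,"dy":-2.5,"dz":-2,"rx":0,"ry":0,"rz":0},{"hand":10,"dx":0,"dy":0,"dz":0,"rx":0,"ry":0,"rz":0},{"hand":10,"dx":0,"dy":0,"dz":0,"rx":0,"ry":0,"rz":0},{"hand":10,"dx":0,"dy":0,"dz":0,"rx":0,"ry":0,"rz":0},{"hand":10,"dx":0,"dy":0,"dz":0,"rx":0,"ry":0,"rz":0}]'
python3 - <<'E'
from plan import *
p,o,s=cur()
hp,ho=handle(.415); print(p,hp);rows(p,o,hp,ho,1)
for c in np.arange(.415,6.6,.15):
    a,_=handle(c);b,_=handle(c+.15);d=ho.inv().apply(b-a); print(round(c,3),d.round(1))
E
```

```text
clock: 3.45
position: [436.2, -162.0, 98.3]
ee_rot: [0.09, 0.987, 0.131, 0.013]
contact_force: [-4.1, -0.2, 6.4]
gripper_width: 18.4
[ 436.23448985 -161.99727764   98.32428593] [ 434.55243261 -159.19429698   94.60204622]
d [2.2 1.4 4.2] r [ 0.002 -0.     0.007]
0.415 [-5.5  1.4 -4.5]
0.565 [-6.1  1.1 -3.7]
0.715 [-6.6  0.9 -2.7]
0.865 [-7.   0.6 -1.7]
1.015 [-7.1  0.3 -0.7]
1.165 [-7.2  0.1  0.3]
1.315 [-7.1 -0.2  1.3]
1.465 [-6.8 -0.5  2.4]
1.615 [-6.3 -0.7  3.3]
1.765 [-5.8 -1.   4.2]
1.915 [-5.1 -1.2  5. ]
2.065 [-4.2 -1.4  5.6]
2.215 [-3.3 -1.5  6.2]
2.365 [-2.3 -1.6  6.6]
2.515 [-1.3 -1.7  6.9]
2.665 [-0.2 -1.7  7. ]
2.815 [ 0.9 -1.7  6.9]
2.965 [ 1.9 -1.7  6.7]
3.115 [ 2.9 -1.6  6.4]
3.265 [ 3.9 -1.4  5.9]
3.415 [ 4.7 -1.3  5.3]
3.565 [ 5.5 -1.1  4.5]
3.715 [ 6.1 -0.8  3.7]
3.865 [ 6.6 -0.6  2.8]
4.015 [ 7.  -0.3  1.8]
4.165 [ 7.2 -0.1  0.7]
4.315 [ 7.2  0.2 -0.3]
4.465 [ 7.1  0.5 -1.3]
4.615 [ 6.8  0.8 -2.3]
4.765 [ 6.3  1.  -3.3]
4.915 [ 5.7  1.3 -4.2]
5.065 [ 5.   1.5 -4.9]
5.215 [ 4.2  1.7 -5.6]
5.365 [ 3.3  1.8 -6.2]
5.515 [ 2.3  1.9 -6.6]
5.665 [ 1.2  2.  -6.8]
5.815 [ 0.2  2.  -6.9]
5.965 [-0.9  2.  -6.9]
6.115 [-2.   1.9 -6.6]
6.265 [-3.   1.8 -6.3]
6.415 [-3.9  1.7 -5.8]
6.565 [-4.8  1.5 -5.2]
```

```bash
python3 -m jog '[{"hand":10,"dx":-5.5,"dy":1.4,"dz":-4.5,"rx":0,"ry":0,"rz":0},{"hand":10,"dx":-6.1,"dy":1.1,"dz":-3.7,"rx":0,"ry":0,"rz":0},{"hand":10,"dx":-6.6,"dy":0.9,"dz":-2.7,"rx":0,"ry":0,"rz":0},{"hand":10,"dx":-7,"dy":0.6,"dz":-1.7,"rx":0,"ry":0,"rz":0},{"hand":10,"dx":0,"dy":0,"dz":0,"rx":0,"ry":0,"rz":0}]'
python3 - <<'E'
from plan import *
p,o,s=cur()
p0=np.array([436.2,-162,98.3]); h0,_=handle(.415);h1,_=handle(1.015)
print(p-p0,h1-h0,s["contact_force"])
E
```

```text
clock: 3.87
position: [463.6, -166.4, 110.1]
ee_rot: [0.09, 0.987, 0.131, 0.014]
contact_force: [0.3, -1.6, -2.0]
gripper_width: 18.5
[27.36169632 -4.42399452 11.83051439] [24.76098215 -4.1401033  13.22630311] [ 0.28770862 -1.60950205 -2.01947239]
```

```bash
python3 -m jog '[{"hand":10,"dx":-7.1,"dy":0.3,"dz":-0.7,"rx":0,"ry":0,"rz":0},{"hand":10,"dx":-7.2,"dy":0.1,"dz":0.3,"rx":0,"ry":0,"rz":0},{"hand":10,"dx":-7.1,"dy":-0.2,"dz":1.3,"rx":0,"ry":0,"rz":0},{"hand":10,"dx":-6.8,"dy":-0.5,"dz":2.4,"rx":0,"ry":0,"rz":0},{"hand":10,"dx":-6.3,"dy":-0.7,"dz":3.3,"rx":0,"ry":0,"rz":0}]'
python3 -m jog '[{"hand":10,"dx":-5.8,"dy":-1,"dz":4.2,"rx":0,"ry":0,"rz":0},{"hand":10,"dx":-5.1,"dy":-1.2,"dz":5,"rx":0,"ry":0,"rz":0},{"hand":10,"dx":-4.2,"dy":-1.4,"dz":5.6,"rx":0,"ry":0,"rz":0},{"hand":10,"dx":0,"dy":0,"dz":0,"rx":0,"ry":0,"rz":0}]'
python3 - <<'E'
from plan import *
p,o,s=cur()
p0=np.array([436.2,-162,98.3]); h0,_=handle(.415);h1,_=handle(2.215)
print(p-p0,h1-h0,s["contact_force"])
E
```

```text
clock: 4.28
position: [494.1, -171.4, 102.0]
ee_rot: [0.09, 0.987, 0.131, 0.01]
contact_force: [-6.8, -4.2, -4.4]
gripper_width: 18.3
clock: 4.62
position: [508.6, -173.7, 85.8]
ee_rot: [0.091, 0.987, 0.131, 0.009]
contact_force: [-4.6, -3.3, -7.4]
gripper_width: 18.4
[ 72.40281169 -11.69884249 -12.53439953] [ 73.70157968 -12.30940827  -8.62888021] [-4.55253031 -3.25694606 -7.43192206]
```

```bash
python3 -m jog '[{"hand":10,"dx":-3.3,"dy":-1.5,"dz":6.2,"rx":0,"ry":0,"rz":0},{"hand":10,"dx":-2.3,"dy":-1.6,"dz":6.6,"rx":0,"ry":0,"rz":0},{"hand":10,"dx":-1.3,"dy":-1.7,"dz":6.9,"rx":0,"ry":0,"rz":0},{"hand":10,"dx":-0.2,"dy":-1.7,"dz":7,"rx":0,"ry":0,"rz":0},{"hand":10,"dx":0.9,"dy":-1.7,"dz":6.9,"rx":0,"ry":0,"rz":0}]'
python3 -m jog '[{"hand":10,"dx":1.9,"dy":-1.7,"dz":6.7,"rx":0,"ry":0,"rz":0},{"hand":10,"dx":2.9,"dy":-1.6,"dz":6.4,"rx":0,"ry":0,"rz":0},{"hand":10,"dx":0,"dy":0,"dz":0,"rx":0,"ry":0,"rz":0}]'
python3 - <<'E'
from plan import *
p,o,s=cur()
h1,_=handle(3.265)
print(p,h1,s["contact_force"])
E
```

```text
clock: 5.03
position: [513.9, -174.0, 52.8]
ee_rot: [0.09, 0.987, 0.132, 0.009]
contact_force: [-10.8, -2.9, 4.5]
gripper_width: 18.1
clock: 5.28
position: [508.9, -172.8, 38.9]
ee_rot: [0.09, 0.987, 0.132, 0.009]
contact_force: [-9.0, -2.9, 0.7]
gripper_width: 18.4
[ 508.91427833 -172.75606299   38.91509829] [ 509.89723348 -170.7963798    37.87953291] [-9.02259373 -2.9407427   0.72025784]
```

```bash
python3 -m jog '[{"hand":10,"dx":4.5,"dy":-1.3,"dz":5.7,"rx":0,"ry":0,"rz":0},{"hand":10,"dx":5,"dy":-1.2,"dz":5.1,"rx":0,"ry":0,"rz":0},{"hand":10,"dx":5.5,"dy":-1.1,"dz":4.5,"rx":0,"ry":0,"rz":0},{"hand":10,"dx":6.1,"dy":-0.8,"dz":3.7,"rx":0,"ry":0,"rz":0},{"hand":10,"dx":0,"dy":0,"dz":0,"rx":0,"ry":0,"rz":0}]'
python3 - <<'E'
from plan import *
p,o,s=cur()
h1,_=handle(3.865)
print(p,h1,s["contact_force"])
E
```

```text
clock: 5.7
position: [492.7, -169.3, 21.4]
ee_rot: [0.09, 0.987, 0.13, 0.014]
contact_force: [-4.3, -3.3, 2.0]
gripper_width: 17.9
[ 492.67044167 -169.2829761    21.39028698] [ 490.12660077 -166.44162325   17.99637511] [-4.26453554 -3.27015811  1.9813968 ]
```

```bash
python3 -m jog '[{"hand":10,"dx":7,"dy":-0.5,"dz":3.2,"rx":0,"ry":0,"rz":0},{"hand":10,"dx":7,"dy":-0.2,"dz":2.3,"rx":0,"ry":0,"rz":0},{"hand":10,"dx":7.2,"dy":0,"dz":1,"rx":0,"ry":0,"rz":0},{"hand":10,"dx":7.2,"dy":0.2,"dz":-0.3,"rx":0,"ry":0,"rz":0},{"hand":10,"dx":0,"dy":0,"dz":0,"rx":0,"ry":0,"rz":0}]'
python3 - <<'E'
from plan import *
p,o,s=cur()
h1,_=handle(4.465)
print(p,h1,s["contact_force"])
E
```

```text
clock: 6.12
position: [465.7, -163.6, 14.4]
ee_rot: [0.09, 0.987, 0.13, 0.015]
contact_force: [-1.8, -6.6, -4.9]
gripper_width: 18.2
[ 465.69625155 -163.64022278   14.36680769] [ 462.7999297  -160.64547529   13.01245062] [-1.82699724 -6.58520429 -4.90466705]
```

```bash
python3 -m jog '[{"hand":10,"dx":7.3,"dy":0.4,"dz":-0.7,"rx":0,"ry":0,"rz":0},{"hand":10,"dx":7.1,"dy":0.6,"dz":-1.8,"rx":0,"ry":0,"rz":0},{"hand":10,"dx":6.6,"dy":0.9,"dz":-2.8,"rx":0,"ry":0,"rz":0},{"hand":10,"dx":6.1,"dy":1.2,"dz":-3.7,"rx":0,"ry":0,"rz":0},{"hand":10,"dx":0,"dy":0,"dz":0,"rx":0,"ry":0,"rz":0}]'
python3 - <<'E'
from plan import *
p,o,s=cur()
for c in(4.915,5.065):print(handle(c)[0])
print(p,s["contact_force"])
E
```

```text
clock: 6.53
position: [438.7, -157.9, 24.4]
ee_rot: [0.09, 0.987, 0.13, 0.015]
contact_force: [-3.5, -5.9, -0.3]
gripper_width: 18.0
[ 443.1056808  -156.4511164    20.32465515]
[ 437.50071825 -155.23608594   24.66878767]
[ 438.72926698 -157.85078727   24.39671306] [-3.53815926 -5.9387694  -0.25147447]
```

```bash
python3 -m jog '[{"hand":10,"dx":5,"dy":1.6,"dz":-4.9,"rx":0,"ry":0,"rz":0},{"hand":10,"dx":4.2,"dy":1.7,"dz":-5.6,"rx":0,"ry":0,"rz":0},{"hand":10,"dx":3.3,"dy":1.9,"dz":-6.2,"rx":0,"ry":0,"rz":0},{"hand":10,"dx":2.3,"dy":2,"dz":-6.6,"rx":0,"ry":0,"rz":0},{"hand":10,"dx":0,"dy":0,"dz":0,"rx":0,"ry":0,"rz":0}]'
python3 - <<'E'
from plan import *
p,o,s=cur()
for c in(5.515,5.665):print(handle(c)[0])
print(p,s["contact_force"])
E
```

```text
clock: 6.95
position: [422.6, -154.2, 48.8]
ee_rot: [0.09, 0.987, 0.13, 0.013]
contact_force: [-6.2, -6.4, -0.1]
gripper_width: 18.2
[ 425.31606701 -152.47425941   42.07082805]
[ 423.10421444 -151.90649931   48.89349237]
[ 422.63223893 -154.18418005   48.77292461] [-6.19327909 -6.4464183  -0.08114626]
```

```bash
python3 -m jog '[{"hand":10,"dx":1.5,"dy":2,"dz":-6.8,"rx":0,"ry":0,"rz":0},{"hand":10,"dx":0.5,"dy":2,"dz":-6.9,"rx":0,"ry":0,"rz":0},{"hand":10,"dx":-0.9,"dy":2,"dz":-6.9,"rx":0,"ry":0,"rz":0},{"hand":10,"dx":0,"dy":0,"dz":0,"rx":0,"ry":0,"rz":0}]'
python3 - <<'E'
from plan import *
p,o,s=cur()
for c in(5.965,6.115,6.265):print(handle(c)[0])
print(p,s["contact_force"])
E
```

```text
clock: 7.28
position: [421.6, -153.5, 70.5]
ee_rot: [0.09, 0.987, 0.13, 0.012]
contact_force: [-6.5, -6.8, 2.9]
gripper_width: 17.9
[ 421.78766435 -151.36370062   63.17157342]
[ 422.71373929 -151.39453219   70.30633524]
[ 424.67703685 -151.62322457   77.22417841]
[ 421.59450717 -153.54205503   70.45766695] [-6.50485504 -6.83793454  2.92038885]
```

```bash
python3 -m jog '[{"hand":10,"dx":-1.2,"dy":1.6,"dz":-5.5,"rx":0,"ry":0,"rz":0},{"hand":10,"dx":-0.9,"dy":1,"dz":-3.2,"rx":0,"ry":0,"rz":0},{"hand":10,"dx":0,"dy":0,"dz":0,"rx":0,"ry":0,"rz":0}]'
python3 -m jog '[{"hand":10,"dx":-1.5,"dy":1,"dz":-3.2,"rx":0,"ry":0,"rz":0},{"hand":10,"dx":0,"dy":0,"dz":0,"rx":0,"ry":0,"rz":0}]'
python3 - <<'E'
from plan import *
p,o,s=cur()
for c in(6.265,6.35,6.45):print(handle(c)[0])
print(p,s["contact_force"])
E
```

```text
clock: 7.53
position: [424.0, -153.8, 79.2]
ee_rot: [0.09, 0.987, 0.13, 0.013]
contact_force: [-6.3, -7.9, 2.9]
gripper_width: 18.4
clock: 7.7
position: [425.3, -154.0, 82.3]
ee_rot: [0.09, 0.987, 0.13, 0.012]
contact_force: [-5.9, -7.7, 1.9]
gripper_width: 18.0
[ 424.67703685 -151.62322457   77.22417841]
[ 426.23440126 -151.83767261   80.98869655]
[ 428.46042124 -152.16509085   85.22751221]
[ 425.27034222 -154.01253106   82.31798438] [-5.85332167 -7.66109301  1.87994028]
```

```bash
python3 -m jog '[{"hand":10,"dx":-1.2,"dy":0.6,"dz":-2,"rx":0,"ry":0,"rz":0},{"hand":10,"dx":0,"dy":0,"dz":0,"rx":0,"ry":0,"rz":0}]'
python3 -m jog '[{"hand":10,"dx":-1.2,"dy":0.6,"dz":-2,"rx":0,"ry":0,"rz":0},{"hand":10,"dx":0,"dy":0,"dz":0,"rx":0,"ry":0,"rz":0}]'
python3 -m jog '[{"hand":10,"dx":-1.3,"dy":0.6,"dz":-2,"rx":0,"ry":0,"rz":0},{"hand":10,"dx":0,"dy":0,"dz":0,"rx":0,"ry":0,"rz":0}]'
```

```text
clock: 7.87
position: [426.1, -154.2, 84.1]
ee_rot: [0.09, 0.987, 0.13, 0.012]
contact_force: [-5.0, -6.8, 0.5]
gripper_width: 18.4
clock: 8.03
position: [427.2, -154.4, 86.1]
ee_rot: [0.09, 0.987, 0.13, 0.012]
contact_force: [-5.8, -9.0, -1.1]
gripper_width: 18.3
clock: 8.2
position: [428.4, -154.5, 88.1]
ee_rot: [0.09, 0.987, 0.13, 0.012]
contact_force: [-5.9, -8.5, -0.9]
gripper_width: 17.9
```

```bash
python3 -m jog '[{"hand":10,"dx":-1.3,"dy":0.6,"dz":-2,"rx":0,"ry":0,"rz":0},{"hand":10,"dx":0,"dy":0,"dz":0,"rx":0,"ry":0,"rz":0}]'
python3 -m jog '[{"hand":10,"dx":-1.3,"dy":0.6,"dz":-2,"rx":0,"ry":0,"rz":0},{"hand":10,"dx":0,"dy":0,"dz":0,"rx":0,"ry":0,"rz":0}]'
python3 - <<'E'
from bench import arm
import cv2,numpy as np
for n in("scene","top"):
    d=arm.get_image(n); np.savez(f"/tmp/{n}2.npz",**d)
    b=(110,150,260,270) if n=="scene" else (240,190,440,340)
    cv2.imwrite(f"pics/{n}2.png",cv2.resize(d["img"][b[1]:b[3],b[0]:b[2],::-1],None,fx=3.9,fy=3.9))
E
```

```text
clock: 8.37
position: [429.7, -154.8, 90.1]
ee_rot: [0.09, 0.987, 0.13, 0.012]
contact_force: [-6.2, -7.7, -1.6]
gripper_width: 18.1
clock: 8.53
position: [431.2, -155.0, 92.1]
ee_rot: [0.09, 0.987, 0.13, 0.012]
contact_force: [-5.5, -9.0, -3.0]
gripper_width: 18.3
```

View pics/scene2.png

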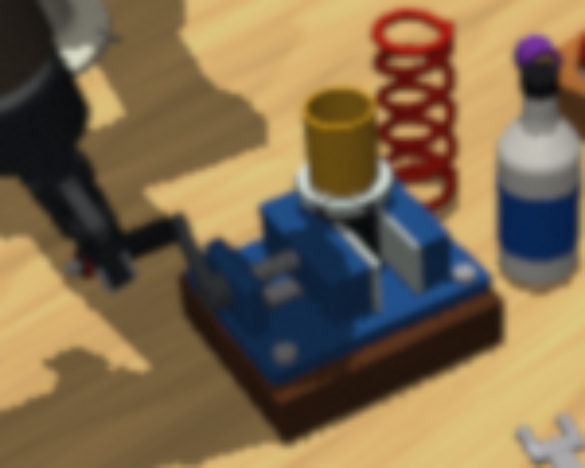

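View pics/top2.png

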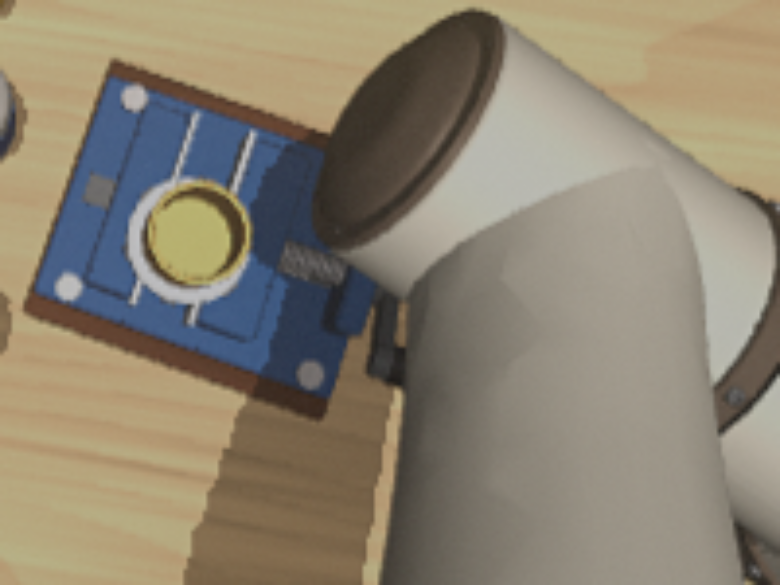

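```bash
python3 -m jog '[{"hand":10,"dx":-1.4,"dy":0.5,"dz":-1.9,"rx":0,"ry":0,"rz":0},{"hand":10,"dx":0,"dy":0,"dz":0,"rx":0,"ry":0,"rz":0}]'
python3 -m jog '[{"hand":10,"dx":-1.4,"dy":0.5,"dz":-1.9,"rx":0,"ry":0,"rz":0},{"hand":10,"dx":0,"dy":0,"dz":0,"rx":0,"ry":0,"rz":0}]'
python3 - <<'E'
from h import *
np.set_printoptions(precision=1,suppress=True)
for i in(0,2):
    C=cloud(load("top",i)); m=(abs(C[...,2]-174)<5)&(abs(C[...,0]-484)<40)&(abs(C[...,1]+8)<45); m[:, :250]=0;m[:,320:]=0
    p=C[m]; print(len(p),cv2.minEnclosingCircle(p[:,:2].astype(np.float32)),p.mean(0))
    im=load("top",i)["img"][200:310,250:350].astype(int); mm=(im.min(2)>170)
    print(mm.sum())
E
```

```text
clock: 8.8
position: [432.7, -155.3, 94.0]
ee_rot: [0.09, 0.987, 0.13, 0.012]
contact_force: [-4.5, -7.8, -3.8]
gripper_width: 18.1
clock: 8.97
position: [434.4, -155.6, 95.8]
ee_rot: [0.09, 0.987, 0.13, 0.012]
contact_force: [-4.1, -9.2, -4.4]
gripper_width: 18.6
143 ((483.8205261230469, -8.384984970092773), 23.92051887512207) [483.9  -8.3 173.5]
237
136 ((484.0472106933594, -7.104480743408203), 23.781885147094727) [485.   -7.5 173.7]
239
```

```bash
python3 - <<'E'
from h import *; from plan import *
from bench import arm
np.set_printoptions(precision=1,suppress=True)
d=arm.get_image("scene"); np.savez("/tmp/scene3.npz",**d)
big=[]
for i in(0,2,3):
    im=load("scene",i)["img"][195:235,120:175,::-1]
    im=cv2.resize(im,None,fx=7,fy=7,interpolation=cv2.INTER_CUBIC); big.append(im)
cv2.imwrite("pics/cmp.png",np.vstack([np.hstack(big[:2]),np.hstack([big[2],big[2]*0])]))
s=load("scene")
for c in(.35,.415,.5,6.3,6.4,6.5,6.6,6.7):
    h,o=handle(c,off=0); h=h-19*o.as_matrix()[:,2]
    print(c,proj(s,np.array([h+32*ys,h+36*ys]))-[120,195])
E
```

```text
0.35 [[31.9 14.2]
 [33.4 13.6]]
0.415 [[32.2 13.9]
 [33.7 13.3]]
0.5 [[32.6 13.6]
 [34.1 13.1]]
6.3 [[33.3 15.8]
 [34.7 15.2]]
6.4 [[33.4 14.8]
 [34.9 14.3]]
6.5 [[33.7 14.1]
 [35.2 13.5]]
6.6 [[34.  13.5]
 [35.5 12.9]]
6.7 [[34.4 13. ]
 [35.9 12.4]]
```

View pics/cmp.png

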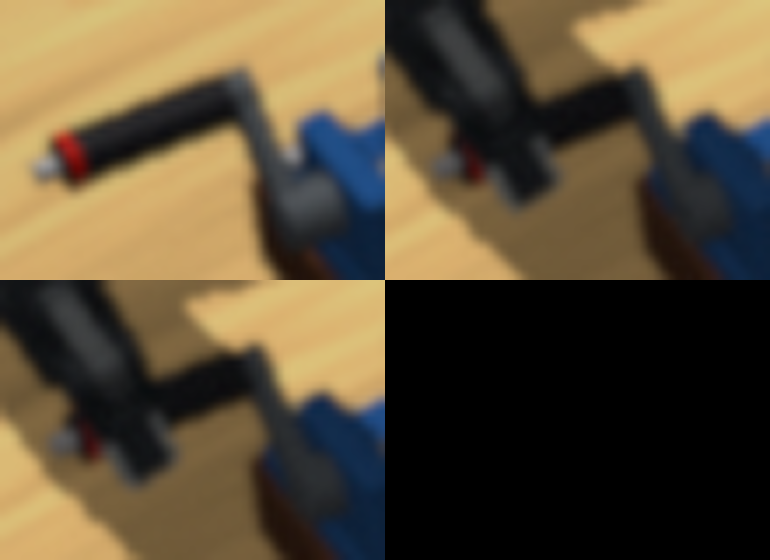

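```bash
python3 -m jog '[{"hand":10,"dx":-1.6,"dy":0.5,"dz":-1.8,"rx":0,"ry":0,"rz":0},{"hand":10,"dx":0,"dy":0,"dz":0,"rx":0,"ry":0,"rz":0}]'
python3 -m jog '[{"hand":10,"dx":-1.6,"dy":0.5,"dz":-1.8,"rx":0,"ry":0,"rz":0},{"hand":10,"dx":0,"dy":0,"dz":0,"rx":0,"ry":0,"rz":0}]'
python3 -m jog '[{"hand":10,"dx":-1.6,"dy":0.5,"dz":-1.8,"rx":0,"ry":0,"rz":0},{"hand":10,"dx":0,"dy":0,"dz":0,"rx":0,"ry":0,"rz":0}]'
python3 - <<'E'
from bench import arm
s=arm.read_state();print(s["contact_force"],s["wrist_torque"],s["joint_efforts"])
E
```

```text
clock: 9.18
position: [436.0, -155.9, 97.5]
ee_rot: [0.09, 0.987, 0.13, 0.012]
contact_force: [-3.2, -8.6, -7.3]
gripper_width: 17.8
clock: 9.35
position: [437.8, -156.2, 99.1]
ee_rot: [0.09, 0.987, 0.13, 0.012]
contact_force: [-1.5, -8.6, -7.8]
gripper_width: 18.3
clock: 9.52
position: [439.5, -156.5, 100.6]
ee_rot: [0.091, 0.987, 0.13, 0.013]
contact_force: [-0.8, -8.2, -10.7]
gripper_width: 18.3
[ -0.78766992  -8.16755421 -10.68648879] [-3.5694086   0.55921797 -0.03014113] [ 3.98836479e+00 -3.61198318e+01  1.75826651e+01  1.27071552e+00
 -9.23227854e-01  1.59935653e-02]
```

```bash
python3 -m jog '[{"hand":60,"dx":0,"dy":0,"dz":0,"rx":0,"ry":0,"rz":0},{"hand":60,"dx":0,"dy":0,"dz":0,"rx":0,"ry":0,"rz":0},{"hand":60,"dx":0,"dy":0,"dz":-26,"rx":0,"ry":0,"rz":0},{"hand":60,"dx":0,"dy":0,"dz":-26,"rx":0,"ry":0,"rz":0},{"hand":60,"dx":0,"dy":0,"dz":-26,"rx":0,"ry":0,"rz":0}]'
cat > hm.py <<'E'
from h import *
from plan import *
from bench import arm
import sys
np.set_printoptions(precision=2,suppress=True)
i=sys.argv[1]
if i!="0":
    for n in("scene","top"):
        d=arm.get_image(n); np.savez(f"/tmp/{n}{i}.npz",**d)
for n,L in(("top",[ -5,28]),("scene",[-20,28])):
    d=load(n,i);C=cloud(d); q=C-A; lat=q@xs; s=q@ys; z=q[...,2]
    m=(s>L[0])&(s<L[1])&(np.hypot(lat,z)<62)&(np.hypot(lat,z)>34)&(np.max(d["img"],2)<110)
    p=np.c_[lat[m],z[m]]
    # fit circle r=10 constrained: least squares
    from scipy.optimize import least_squares
    best=None
    view=-d["R"].T@d["t"]-A; vv=np.array([view@xs,view[2]]);vv/=np.linalg.norm(vv)
    x0=np.median(p,0)-8*vv
    r=least_squares(lambda x:np.hypot(*(p-x).T)-10,x0,loss="soft_l1",f_scale=1.5)
    print(n,m.sum(),"lat,z",r.x,"R",np.hypot(*r.x),"c",np.arctan2(r.x[0],r.x[1])+1.2)
E
python3 hm.py 0; python3 hm.py 4
```

```text
clock: 9.93
position: [436.9, -174.9, 179.2]
ee_rot: [0.09, 0.987, 0.131, 0.014]
contact_force: [0.6, -0.5, -0.2]
gripper_width: 60.3
top 178 lat,z [-33.49  33.55] R 47.39844643249657 c 0.4154943930330275
scene 141 lat,z [-34.08  34.29] R 48.34232211558978 c 0.41774359376572034
top 183 lat,z [-39.43  26.45] R 47.48454066932073 c 0.2200733174176278
scene 156 lat,z [-39.63  27.03] R 47.97003598824882 c 0.22790083153072527
```

```bash
python3 - <<'E'
from plan import *; from h import *
p,o,s=cur(); print(p)
C=cloud(load("top",4)); m=(abs(C[...,2]-174)<5)&(abs(C[...,0]-484)<40)&(abs(C[...,1]+8)<45)
print("tube",cv2.minEnclosingCircle(C[m][:,:2].astype(np.float32)))
for i in (0,4):
  for n in("top","scene"):
    C=cloud(load(n,i)); m=(np.hypot(C[...,0]-444,C[...,1]-291.5)<24)&(C[...,2]>118)&(C[...,2]<150); q=C[m]; print(i,n,len(q),cv2.minAreaRect(q[:,:2].astype(np.float32)))
p1=p+np.array([0,0,80]); o1=ori(169.2,0); print("lift");rows(p,o,p1,o1,3)
p2=np.array([444.2,291.7,260]);o2=ori(-89.1,0); print("trav");rows(p1,o1,p2,o2,15)
E
```

```text
[ 439.6742016  -176.36164689  182.67348615]
tube ((484.1208801269531, -7.190942764282227), 23.758455276489258)
0 top 247 ((444.1210632324219, 291.26300048828125), (31.582910537719727, 23.18597412109375), 0.862747073173523)
0 scene 104 ((443.3576965332031, 290.2250671386719), (34.27025604248047, 26.640073776245117), 1.5753520727157593)
4 top 251 ((444.1839294433594, 291.37493896484375), (22.464351654052734, 31.633554458618164), 89.61600494384766)
4 scene 104 ((445.240966796875, 289.7980651855469), (32.210838317871094, 24.970712661743164), 3.6207807064056396)
lift
d [ -0.4   6.9 -25.8] r [0.087 0.005 0.003]
d [ -0.3   4.6 -26.3] r [0.087 0.005 0.003]
d [ -0.1   2.3 -26.6] r [0.087 0.005 0.003]
trav
d [ 5.6 30.7  0.2] r [-0.    -0.    -0.118]
d [ 1.9 31.1  0.2] r [-0.    -0.    -0.118]
d [-1.8 31.2  0.2] r [-0.    -0.    -0.118]
d [-5.5 30.7  0.2] r [-0.    -0.    -0.118]
d [-9.1 29.9  0.2] r [-0.    -0.    -0.118]
d [-12.5  28.6   0.2] r [-0.    -0.    -0.118]
d [-15.8  26.9   0.2] r [-0.    -0.    -0.118]
d [-18.9  24.9   0.2] r [-0.    -0.    -0.118]
d [-21.7  22.4   0.2] r [-0.    -0.    -0.118]
d [-24.2  19.7   0.2] r [-0.    -0.    -0.118]
d [-26.3  16.7   0.2] r [-0.    -0.    -0.118]
d [-28.1  13.5   0.2] r [-0.    -0.    -0.118]
d [-29.5  10.1   0.2] r [-0.    -0.    -0.118]
d [-30.5   6.5   0.2] r [-0.    -0.    -0.118]
d [-31.1   2.9   0.2] r [-0.    -0.    -0.118]
```

```bash
python3 -m jog '[{"hand":60,"dx":0,"dy":7,"dz":-26,"rx":0.087,"ry":0.005,"rz":0.003},{"hand":60,"dx":0,"dy":5,"dz":-26,"rx":0.087,"ry":0.005,"rz":0.003},{"hand":60,"dx":0,"dy":2,"dz":-27,"rx":0.087,"ry":0.005,"rz":0.003},{"hand":60,"dx":6,"dy":31,"dz":0,"rx":0,"ry":0,"rz":-0.118},{"hand":60,"dx":2,"dy":31,"dz":0,"rx":0,"ry":0,"rz":-0.118}]'
python3 -m jog '[{"hand":60,"dx":-2,"dy":31,"dz":0,"rx":0,"ry":0,"rz":-0.118},{"hand":60,"dx":-5,"dy":31,"dz":0,"rx":0,"ry":0,"rz":-0.118},{"hand":60,"dx":-9,"dy":30,"dz":0,"rx":0,"ry":0,"rz":-0.118},{"hand":60,"dx":-13,"dy":29,"dz":0,"rx":0,"ry":0,"rz":-0.118},{"hand":60,"dx":-16,"dy":27,"dz":0,"rx":0,"ry":0,"rz":-0.118}]'
python3 -m jog '[{"hand":60,"dx":-19,"dy":25,"dz":0,"rx":0,"ry":0,"rz":-0.118},{"hand":60,"dx":-22,"dy":22,"dz":0,"rx":0,"ry":0,"rz":-0.118},{"hand":60,"dx":-24,"dy":20,"dz":0,"rx":0,"ry":0,"rz":-0.118},{"hand":60,"dx":-26,"dy":17,"dz":0,"rx":0,"ry":0,"rz":-0.118},{"hand":60,"dx":-28,"dy":13,"dz":0,"rx":0,"ry":0,"rz":-0.118}]'
python3 -m jog '[{"hand":60,"dx":-29,"dy":10,"dz":0,"rx":0,"ry":0,"rz":-0.118},{"hand":60,"dx":-30,"dy":7,"dz":0,"rx":0,"ry":0,"rz":-0.118},{"hand":60,"dx":-31,"dy":3,"dz":0,"rx":0,"ry":0,"rz":-0.118},{"hand":60,"dx":0,"dy":0,"dz":0,"rx":0,"ry":0,"rz":0},{"hand":60,"dx":0,"dy":0,"dz":0,"rx":0,"ry":0,"rz":0}]'
python3 - <<'E'
from plan import *
p,o,s=cur(); print(p,o.as_matrix().round(3))
rows(p,o,np.array([444.2,291.6,200.]),ori(-89.1,0),2)
E
```

```text
clock: 10.45
position: [437.4, -110.7, 260.1]
ee_rot: [-0.026, 1.0, 0.003, -0.004]
contact_force: [-0.4, 0.6, -1.1]
gripper_width: 60.2
clock: 10.87
position: [438.1, 47.1, 259.7]
ee_rot: [-0.316, 0.949, 0.006, -0.004]
contact_force: [1.1, -0.2, 0.9]
gripper_width: 60.1
clock: 11.28
position: [440.1, 202.9, 260.5]
ee_rot: [-0.578, 0.816, 0.007, -0.003]
contact_force: [0.6, -0.1, 1.2]
gripper_width: 60.0
clock: 11.7
position: [440.6, 295.0, 260.1]
ee_rot: [0.711, -0.703, -0.007, 0.002]
contact_force: [-0.4, -0.8, -0.7]
gripper_width: 60.0
[440.62457719 295.04687978 260.13197534] [[ 0.012 -1.    -0.014]
 [-1.    -0.012  0.007]
 [-0.007  0.014 -1.   ]]
d [ 2.  -2.2 30. ] r [ 0.007  0.004 -0.002]
d [ 1.9 -2.  30. ] r [ 0.007  0.004 -0.002]
```

```bash
python3 -m jog '[{"hand":60,"dx":2,"dy":-2,"dz":30,"rx":0.007,"ry":0.004,"rz":-0.002},{"hand":60,"dx":2,"dy":-2,"dz":30,"rx":0.007,"ry":0.004,"rz":-0.002},{"hand":60,"dx":0,"dy":0,"dz":0,"rx":0,"ry":0,"rz":0},{"hand":60,"dx":0,"dy":0,"dz":0,"rx":0,"ry":0,"rz":0}]'
python3 - <<'E'
from plan import *
p,o,s=cur(); print(p,o.as_matrix().round(3))
rows(p,o,np.array([444.2,291.5,109.]),ori(-89.1,0),4)
from bench import arm
import cv2
d=arm.get_image("scene"); cv2.imwrite("pics/s5.png",cv2.resize(d["img"][60:220,200:360,::-1],None,fx=3.6,fy=3.6))
E
```

```text
clock: 12.03
position: [444.0, 288.0, 199.9]
ee_rot: [0.712, -0.703, 0.001, 0.002]
contact_force: [0.5, 0.2, 0.9]
gripper_width: 59.8
[444.01197928 287.97556945 199.93850269] [[ 0.013 -1.    -0.001]
 [-1.    -0.013 -0.004]
 [ 0.004  0.001 -1.   ]]
d [-1.  -0.1 22.7] r [ 0.    -0.001 -0.001]
d [-1.  -0.1 22.7] r [ 0.    -0.001 -0.001]
d [-0.9 -0.1 22.7] r [ 0.    -0.001 -0.001]
d [-0.9 -0.1 22.7] r [ 0.    -0.001 -0.001]
```

View pics/s5.png

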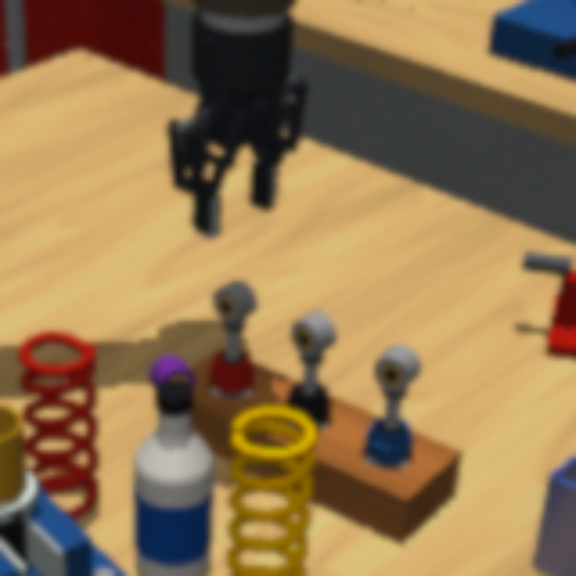

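The open fingers (crop 205,230 and 265,205) straddle the red shaft's eye (crop 235,300) from above, clear of the neighbours. I descend and close.

```bash
python3 -m jog '[{"hand":60,"dx":-1,"dy":0,"dz":23,"rx":0,"ry":-0.001,"rz":-0.001},{"hand":60,"dx":-1,"dy":0,"dz":23,"rx":0,"ry":-0.001,"rz":-0.001},{"hand":60,"dx":-1,"dy":0,"dz":23,"rx":0,"ry":-0.001,"rz":-0.001},{"hand":60,"dx":-1,"dy":0,"dz":22,"rx":0,"ry":0,"rz":0},{"hand":60,"dx":0,"dy":0,"dz":0,"rx":0,"ry":0,"rz":0}]'
python3 -m jog '[{"hand":60,"dx":0,"dy":0,"dz":0,"rx":0,"ry":0,"rz":0}]'
```

```text
clock: 12.5
position: [443.6, 292.1, 107.7]
ee_rot: [0.713, -0.702, -0.0, 0.001]
contact_force: [-0.4, -0.5, -1.3]
gripper_width: 60.0
clock: 12.58
position: [445.3, 293.5, 110.8]
ee_rot: [0.713, -0.701, 0.0, -0.001]
contact_force: [0.5, -0.0, -0.2]
gripper_width: 60.1
```

```bash
python3 -m jog '[{"hand":40,"dx":1.5,"dy":1,"dz":1,"rx":0,"ry":0,"rz":0},{"hand":26,"dx":0,"dy":0,"dz":0,"rx":0,"ry":0,"rz":0},{"hand":26,"dx":0,"dy":0,"dz":0,"rx":0,"ry":0,"rz":0}]'
python3 -m jog '[{"hand":12,"dx":0,"dy":0,"dz":0,"rx":0,"ry":0,"rz":0},{"hand":12,"dx":0,"dy":0,"dz":0,"rx":0,"ry":0,"rz":0},{"hand":12,"dx":0,"dy":0,"dz":0,"rx":0,"ry":0,"rz":0},{"hand":12,"dx":0,"dy":0,"dz":0,"rx":0,"ry":0,"rz":0}]'
```

```text
clock: 12.83
position: [444.1, 292.1, 110.2]
ee_rot: [0.713, -0.701, -0.0, -0.002]
contact_force: [0.1, -0.2, 0.2]
gripper_width: 26.8
clock: 13.17
position: [444.4, 292.4, 110.2]
ee_rot: [0.713, -0.701, 0.0, -0.002]
contact_force: [-1.8, -0.3, 6.1]
gripper_width: 21.3
```

```bash
python3 -m jog '[{"hand":12,"dx":0,"dy":0,"dz":-8,"rx":0,"ry":0,"rz":0},{"hand":12,"dx":0,"dy":0,"dz":-10,"rx":0,"ry":0,"rz":0},{"hand":12,"dx":0,"dy":0,"dz":-10,"rx":0,"ry":0,"rz":0},{"hand":12,"dx":0,"dy":0,"dz":-10,"rx":0,"ry":0,"rz":0},{"hand":12,"dx":0,"dy":0,"dz":0,"rx":0,"ry":0,"rz":0}]'
python3 -m jog '[{"hand":12,"dx":0,"dy":0,"dz":-15,"rx":0,"ry":0,"rz":0},{"hand":12,"dx":0,"dy":0,"dz":-25,"rx":0,"ry":0,"rz":0},{"hand":12,"dx":0,"dy":0,"dz":-30,"rx":0,"ry":0,"rz":0},{"hand":12,"dx":0,"dy":0,"dz":-30,"rx":0,"ry":0,"rz":0},{"hand":12,"dx":0,"dy":0,"dz":-30,"rx":0,"ry":0,"rz":0}]'
python3 -m jog '[{"hand":12,"dx":0,"dy":0,"dz":-25,"rx":0,"ry":0,"rz":0},{"hand":12,"dx":0,"dy":0,"dz":-15,"rx":0,"ry":0,"rz":0},{"hand":12,"dx":0,"dy":0,"dz":0,"rx":0,"ry":0,"rz":0},{"hand":12,"dx":0,"dy":0,"dz":0,"rx":0,"ry":0,"rz":0}]'
python3 - <<'E'
from plan import *
from bench import arm
import cv2
p,o,s=cur(); print(p,o.as_matrix().round(3))
d=arm.get_image("scene"); cv2.imwrite("pics/s6.png",cv2.resize(d["img"][20:220,180:360,::-1],None,fx=3,fy=3)); np.savez("/tmp/scene6.npz",**d)
d=arm.get_image("top"); cv2.imwrite("pics/t6.png",d["img"][:,:,::-1]); np.savez("/tmp/top6.npz",**d)
rows(p,o,np.array([484,-7.2,p[2]]),ori(-89.1,0),12)
E
```

```text
clock: 13.58
position: [444.1, 292.1, 148.8]
ee_rot: [0.713, -0.701, 0.0, -0.002]
contact_force: [1.2, 1.1, -4.1]
gripper_width: 21.4
clock: 14.0
position: [442.5, 290.6, 277.3]
ee_rot: [0.713, -0.701, -0.0, 0.0]
contact_force: [0.4, 0.3, -4.7]
gripper_width: 21.7
clock: 14.33
position: [442.7, 291.1, 316.1]
ee_rot: [0.713, -0.701, -0.001, -0.0]
contact_force: [-0.1, 0.1, -6.2]
gripper_width: 21.2
[442.67497068 291.09181042 316.07776019] [[ 0.016 -1.    -0.   ]
 [-1.    -0.016  0.002]
 [-0.002  0.    -1.   ]]
d [24.9 -3.  -0. ] r [0. 0. 0.]
d [24.9 -3.  -0. ] r [0. 0. 0.]
d [24.9 -3.  -0. ] r [0. 0. 0.]
d [24.9 -3.  -0. ] r [0. 0. 0.]
d [24.9 -3.  -0. ] r [0. 0. 0.]
d [24.9 -3.  -0. ] r [0. 0. 0.]
d [24.9 -3.  -0. ] r [0. 0. 0.]
d [24.9 -3.  -0. ] r [0. 0. 0.]
d [24.9 -3.  -0. ] r [0. 0. 0.]
d [24.9 -3.  -0. ] r [0. 0. 0.]
d [24.9 -3.1 -0. ] r [0. 0. 0.]
d [24.9 -3.1 -0. ] r [0. 0. 0.]
```

View pics/s6.png

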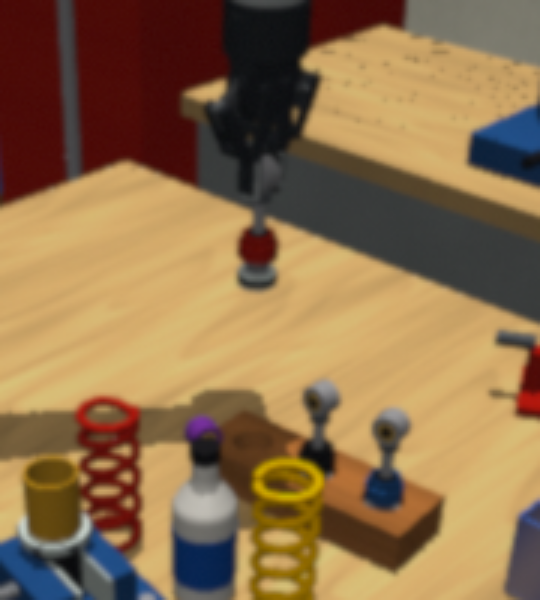

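View pics/t6.png

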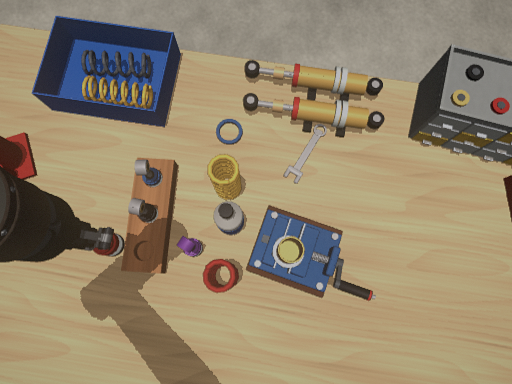

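The red shaft hangs upright in the fingers (crop 258,245), its hole is empty and everything else is in place. Next I carry it across at height.

```bash
python3 -m jog '[{"hand":12,"dx":10,"dy":-1,"dz":0,"rx":0,"ry":0,"rz":0},{"hand":12,"dx":18,"dy":-2,"dz":0,"rx":0,"ry":0,"rz":0},{"hand":12,"dx":25,"dy":-3,"dz":0,"rx":0,"ry":0,"rz":0},{"hand":12,"dx":25,"dy":-3,"dz":0,"rx":0,"ry":0,"rz":0},{"hand":12,"dx":25,"dy":-3,"dz":0,"rx":0,"ry":0,"rz":0}]'
python3 -m jog '[{"hand":12,"dx":25,"dy":-3,"dz":0,"rx":0,"ry":0,"rz":0},{"hand":12,"dx":25,"dy":-3,"dz":0,"rx":0,"ry":0,"rz":0},{"hand":12,"dx":25,"dy":-3,"dz":0,"rx":0,"ry":0,"rz":0},{"hand":12,"dx":25,"dy":-3,"dz":0,"rx":0,"ry":0,"rz":0},{"hand":12,"dx":25,"dy":-3,"dz":0,"rx":0,"ry":0,"rz":0}]'
python3 -m jog '[{"hand":12,"dx":25,"dy":-3,"dz":0,"rx":0,"ry":0,"rz":0},{"hand":12,"dx":20,"dy":-3,"dz":0,"rx":0,"ry":0,"rz":0},{"hand":12,"dx":15,"dy":-2,"dz":0,"rx":0,"ry":0,"rz":0},{"hand":12,"dx":10,"dy":-1,"dz":0,"rx":0,"ry":0,"rz":0},{"hand":12,"dx":0,"dy":0,"dz":0,"rx":0,"ry":0,"rz":0}]'
python3 -m jog '[{"hand":12,"dx":0,"dy":0,"dz":0,"rx":0,"ry":0,"rz":0},{"hand":12,"dx":0,"dy":0,"dz":0,"rx":0,"ry":0,"rz":0},{"hand":12,"dx":0,"dy":0,"dz":0,"rx":0,"ry":0,"rz":0}]'
cat > pist.py <<'E'
import sys
from h import *
from plan import *
from bench import arm
np.set_printoptions(precision=1,suppress=True)
i=sys.argv[1]; z0=float(sys.argv[2]) # expected piston underside z
for n in("scene","top"):
    d=arm.get_image(n); np.savez(f"/tmp/{n}{i}.npz",**d)
    b=(120,60,280,260) if n=="scene" else (200,140,420,340)
    cv2.imwrite(f"pics/{n}{i}.png",cv2.resize(d["img"][b[1]:b[3],b[0]:b[2],::-1],None,fx=3,fy=3,interpolation=cv2.INTER_CUBIC))
p,o,s=cur(); print("tcp",p,o.as_matrix()[:,2].round(3),"c",p[:2])
d=load("scene",i);C=cloud(d)
near=np.hypot(C[...,0]-p[0],C[...,1]-p[1])<30
from scipy.optimize import least_squares
cam=-d["R"].T@d["t"]; v=(cam[:2]-p[:2]);v/=np.linalg.norm(v)
for nm,lo,hi,r in(("piston",z0+2,z0+12,19),("head",z0+31,z0+49,19.5)):
    q=C[near&(C[...,2]>lo)&(C[...,2]<hi)]
    q=q[(q[:,:2]-p[:2])@v>5]
    if len(q)<20: print(nm,len(q));continue
    f=least_squares(lambda x:np.hypot(q[:,0]-x[0],q[:,1]-x[1])-r,p[:2],loss="soft_l1",f_scale=1)
    print(nm,len(q),f.x,q[:,2].min(),q[:,2].max())
q=C[near&(C[...,2]>z0-10)&(C[...,2]<z0+70)]; print("lowest z of held, sorted",np.sort(q[:,2])[[0,5,20,50]])
C2=cloud(load("top",i))
for nm,CC in(("scene",C),("top",C2)):
    m=(abs(CC[...,2]-173.5)<4)&(np.hypot(CC[...,0]-484,CC[...,1]+7)<32); q=CC[m]
    if len(q)>20: print("rim",nm,len(q),cv2.minEnclosingCircle(q[:,:2].astype(np.float32)))
E
python3 pist.py 7 226
```

```text
clock: 14.85
position: [456.3, 186.7, 314.8]
ee_rot: [0.713, -0.701, -0.0, 0.001]
contact_force: [-0.0, -0.6, -4.2]
gripper_width: 21.5
clock: 15.27
position: [473.2, 61.8, 314.9]
ee_rot: [0.713, -0.701, -0.001, 0.001]
contact_force: [0.6, -0.0, -4.0]
gripper_width: 21.1
clock: 15.68
position: [483.6, -8.0, 315.1]
ee_rot: [0.712, -0.702, -0.001, 0.001]
contact_force: [-0.6, 0.3, -4.7]
gripper_width: 21.2
clock: 15.93
position: [484.1, -5.5, 315.9]
ee_rot: [0.713, -0.701, -0.0, -0.0]
contact_force: [-1.0, -0.2, -4.6]
gripper_width: 21.1
tcp [484.2  -5.4 316.1] [ 0.  0. -1.] c [484.2  -5.4]
piston 57 [483.6  -5.7] 228.02467386978458 237.97964270067231
head 113 [482.7  -5.4] 257.37615482728097 274.8925966394815
lowest z of held, sorted [223.8 227.  229.8 235.4]
rim scene 96 ((483.9389953613281, -8.6306791305542), 25.31041717529297)
```

View pics/scene7.png

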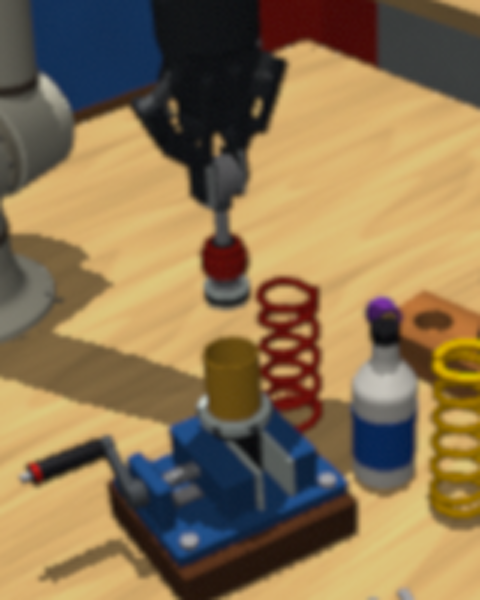

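```bash
python3 - <<'E'
from h import *
from scipy.optimize import least_squares
np.set_printoptions(precision=1,suppress=True)
for i in (0,4,7):
  for n in("scene","top"):
    d=load(n,i);C=cloud(d);cam=-d["R"].T@d["t"];x0=np.array([484,-7.5]);v=cam[:2]-x0;v/=np.linalg.norm(v)
    for lo,hi in((122,145),(145,168)):
        q=C[(np.hypot(C[...,0]-484,C[...,1]+8)<30)&(C[...,2]>lo)&(C[...,2]<hi)]; q=q[(q[:,:2]-x0)@v>8]
        if len(q)<15: continue
        f=least_squares(lambda x:np.hypot(q[:,0]-x[0],q[:,1]-x[1])-24,x0,loss="soft_l1",f_scale=1); print(i,n,lo,len(q),f.x)
E
```

```text
0 scene 122 129 [483.   -8.3]
0 scene 145 134 [483.4  -8.3]
0 top 122 18 [484.   -8.5]
0 top 145 18 [484.   -8.5]
4 scene 122 128 [483.4  -7.3]
4 scene 145 138 [483.5  -7.6]
4 top 122 16 [484.2  -7.5]
4 top 145 26 [484.3  -7.4]
7 scene 122 129 [483.4  -7.6]
7 scene 145 129 [483.4  -7.2]
```

```bash
python3 -m jog '[{"hand":12,"dx":1,"dy":0,"dz":8,"rx":0,"ry":0,"rz":0},{"hand":12,"dx":0.7,"dy":0,"dz":10,"rx":0,"ry":0,"rz":0},{"hand":12,"dx":0,"dy":0,"dz":10,"rx":0,"ry":0,"rz":0},{"hand":12,"dx":0,"dy":0,"dz":6,"rx":0,"ry":0,"rz":0},{"hand":12,"dx":0,"dy":0,"dz":3,"rx":0,"ry":0,"rz":0}]'
python3 -m jog '[{"hand":12,"dx":0,"dy":0,"dz":0,"rx":0,"ry":0,"rz":0},{"hand":12,"dx":0,"dy":0,"dz":0,"rx":0,"ry":0,"rz":0},{"hand":12,"dx":0,"dy":0,"dz":0,"rx":0,"ry":0,"rz":0},{"hand":12,"dx":0,"dy":0,"dz":0,"rx":0,"ry":0,"rz":0},{"hand":12,"dx":0,"dy":0,"dz":0,"rx":0,"ry":0,"rz":0}]'
python3 pist.py 8 189
```

```text
clock: 16.45
position: [483.4, -7.9, 277.2]
ee_rot: [0.713, -0.701, -0.001, 0.001]
contact_force: [0.3, 0.3, -4.2]
gripper_width: 21.2
clock: 16.87
position: [484.5, -7.7, 279.6]
ee_rot: [0.713, -0.701, 0.0, -0.001]
contact_force: [0.4, -0.7, -4.4]
gripper_width: 21.2
tcp [484.4  -7.7 279.5] [ 0.  0. -1.] c [484.4  -7.7]
piston 48 [484.   -8.1] 191.25387754647986 200.9870634706893
head 105 [483.4  -7.5] 220.2914961059461 237.9852082934085
lowest z of held, sorted [188.5 189.5 193.9 200.6]
rim scene 65 ((485.43914794921875, -8.937934875488281), 24.52349853515625)
```

View pics/scene8.png

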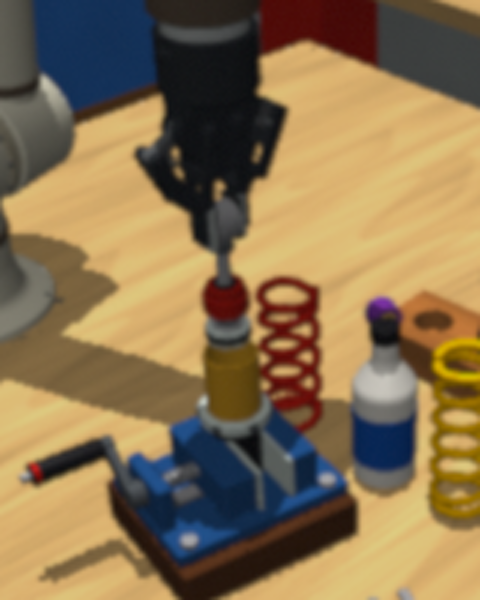

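View pics/top8.png

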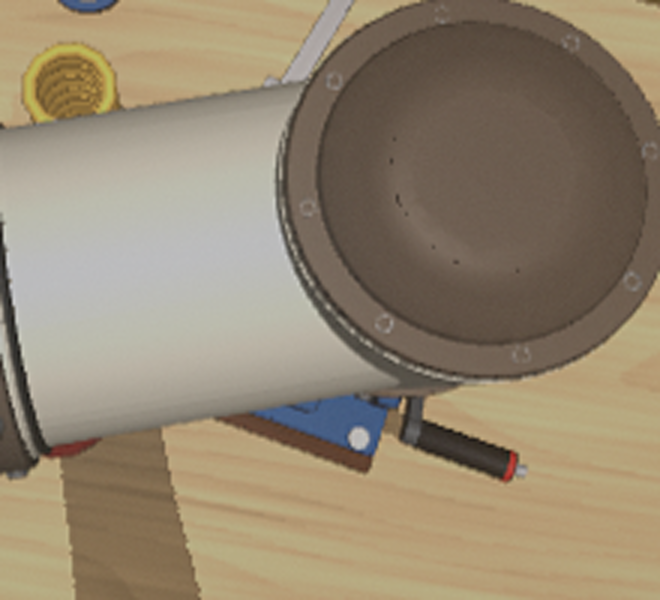

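```bash
python3 -m jog '[{"hand":12,"dx":-0.4,"dy":0.2,"dz":0,"rx":0,"ry":0,"rz":0},{"hand":12,"dx":0,"dy":0,"dz":0,"rx":0,"ry":0,"rz":0},{"hand":12,"dx":0,"dy":0,"dz":0,"rx":0,"ry":0,"rz":0},{"hand":12,"dx":0,"dy":0,"dz":0,"rx":0,"ry":0,"rz":0},{"hand":12,"dx":0,"dy":0,"dz":0,"rx":0,"ry":0,"rz":0}]'
python3 hm.py 9; python3 pist.py 10 189
```

```text
clock: 17.38
position: [484.1, -7.4, 279.2]
ee_rot: [0.713, -0.701, -0.0, -0.001]
contact_force: [-0.1, 0.3, -5.1]
gripper_width: 21.1
top 172 lat,z [-39.4   26.45] R 47.452276604729356 c 0.2203801596749071
scene 134 lat,z [-39.43  26.74] R 47.63972527732512 c 0.22507808581598232
tcp [484.1  -7.4 279.2] [ 0.  0. -1.] c [484.1  -7.4]
piston 52 [484.   -7.8] 191.14414165524363 200.5263766428214
head 108 [483.1  -7.3] 220.33684892718267 237.90917695068617
lowest z of held, sorted [189.7 190.9 193.7 199.6]
rim scene 62 ((486.5420227050781, -9.548553466796875), 24.60249900817871)
```

```bash
python3 -c "
from bench import arm
print(arm.job_done())"
```

```text
the job is handed in; nothing more can be done
None
```

The job is handed in at about 18 s. The vise is cranked tight, and the red-headed shaft is held upright and still over the gold tube, with its piston about 15 mm above the mouth.

**Crank:** I turned it clockwise from about 0.42 to 6.50 rad, read from the handle's position in both views. That puts it at the stop, and it read the same at the last check. The tube moved about 1 mm onto the fixed jaw. The wrist force never rose sharply at the end. The grip carried on past where the crank stopped, so it slipped on the sleeve. My evidence that the vise is tight is therefore the crank angle, not the force.

**Shaft:** I lifted it by its eye and carried it about 60 mm above the bottle and springs. At the last check:

| | Piston | Tube |
|---|---|---|
| Centre (mm) | (484.0, -7.8) | about (483.4 to 484.3, -7.4) |
| Height (mm) | underside about 189 | rim 174 |

The piston and seal-head centres agree within about 1 mm, so the shaft is upright.

**Disagreement:** A rim-circle fit in the scene view read about 2 to 3 mm off at the end, with the mouth partly hidden by the piston. I relied on the side fits instead.

**Bystanders:** In a full top view taken after the lift, the other two shafts, springs, bottle, spanner and collar looked unmoved. The last pictures showed only some of them, and I did not measure them again.

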